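# Make up the kart ballast box

### The job

Make up the kart's ballast box for the next driver: turn its catch fully back off the red cover plate, swing the plate right aside to uncover the opening, stand every steel bar from the rack end-down in a compartment of its own, right to the bottom, and lay the black rubber packing piece flat on top with its rib up. Then swing the cover fully shut and, last, turn the catch fully round over it. Leave the other things on the bench where they are.

Things in the scene. Friction and masses are not known exactly. Their poses are not given: they have to be found in the camera images.
- box: ballast box of bare aluminium, fixed to the bench, 84 x 84 mm and 117 mm tall, open at the top. Origin at the centre of its underside, z up. Walls 4 mm, floor 5 mm, so the opening is 76 x 76 mm. A cross of 4 mm partitions along its x and y axes, rising from the floor to 97 mm, makes four compartments, each 36 x 36 mm and 92 mm deep, with centres at x, y = +-20 mm; above the partitions the top 20 mm is one open recess. A foot flange reaches 64 mm out along +-x.
- cover (a joint): angle of the red cover plate (84 x 84 x 4 mm, lying level on the rim, its top 121.5 mm above the box's underside), rad: 0 = shut over the opening, grows counter-clockwise seen from above, stop at 2.0; at 1.57 the plate lies wholly beyond the box's +x side at the same height. It starts shut. It turns about one upright pivot screw with light friction (under 1 N at the knob) and stays where it is left.
- cover_knob (a point): middle of the grip length of the cover's upright black round knob (18 mm diameter, 26 mm tall; it stands on the plate, its top 13 mm above this point). With the cover shut it lies at (-30, -30, 134.5) mm in the box frame; it is 104 mm from the pivot axis and moves with the cover.
- cover_pivot (a point): the cover's pivot screw, at (36, 51, 121.5) mm in the box frame; axis vertical.
- catch (a joint): angle of the turn catch, rad: 0 = free, its arm pointing along the box's +y beside the box; grows clockwise seen from above; at its stop, 1.57, the arm points along the box's +x, over the cover's edge. It starts over the cover (1.4 to 1.57) and must be turned back to its stop at 0 to let the cover pass. Light friction (about 1 N at the peg); it stays where it is left.
- catch_tab (a point): middle of the catch's upright yellow peg (12 mm diameter, 26 mm tall; its top 13 mm above this point), 34 mm from the catch's pivot; moves with the catch. It stands 139.5 mm above the box's underside.
- catch_pivot (a point): the catch's own pivot screw, at (-58, 22, 126.5) mm in the box frame; axis vertical. The catch arm is a steel strip 14 mm wide and 4 mm thick, on a lug at the box's -x side.
- rack: plywood rack, fixed, 208 x 50 mm and 28 mm tall, open at the top, with four pockets (centres at x = -76, -25, 25, 76 mm, all at y = 0) in which the bars stand upright on its 5 mm floor. Origin at the centre of its underside.
- bar0: round steel ballast bar, 30 mm diameter, 90 mm long, about 0.5 kg, with a blue band near its top end. Origin at the centre of its lower end, z along the bar. Stands upright in the rack; either end may go down. May be absent.
- bar1: round steel ballast bar, 30 mm diameter, 90 mm long, about 0.5 kg, with a blue band near its top end. Origin at the centre of its lower end, z along the bar. Stands upright in the rack; either end may go down. May be absent.
- bar2: round steel ballast bar, 30 mm diameter, 90 mm long, about 0.5 kg, with a blue band near its top end. Origin at the centre of its lower end, z along the bar. Stands upright in the rack; either end may go down. May be absent.
- bar3: round steel ballast bar, 30 mm diameter, 90 mm long, about 0.5 kg, with a blue band near its top end. Origin at the centre of its lower end, z along the bar. Stands upright in the rack; either end may go down. May be absent.
- packing: black rubber packing piece lying on the bench: a flat 66 x 66 mm square with its corners cut (9 mm), 6 mm thick, with a rib on top along its y axis, 12 mm wide, 40 mm long and 12 mm high (18 mm overall), to pick it up by. Origin at the centre of its underside, z up. It fits the recess square to the walls, either way round, and rests on the partitions.
- head: bystander: blue finned cylinder head, 110 mm across, 45 mm tall.
- carb: bystander: carburettor, about 115 x 50 mm, 98 mm tall.
- jar: bystander: green grease jar, 64 mm diameter, 60 mm tall.
- wrench: bystander: wrench lying flat.
- driver: bystander: screwdriver lying flat.
- plug: bystander: spark plug lying on its side, 73 mm long, 21 mm thick.

How it is judged:
By the outcome, as a careful person would: the job done as asked, in the order asked, and still so for the second after the job is handed in, with the robot touching nothing.
Of bar0, bar1, bar2, bar3 only 2 to 4 are there at a start; the rules pass over those that are not, and their reading is None.
At some moment in a run one of packing may be knocked a few centimetres aside while the robot is not near it.
It also fails if it takes over 210 s, if anything falls off the work surface, if the arm or the gripper's body presses on something with over 40 N, if the wrist force passes 120 N, or if a joint passes its speed limit or range.

### The arm

A 7-joint arm with a two-finger parallel gripper is mounted at the origin on the work surface. World frame = base frame: x ahead of the robot, y to its left, z up, the work surface at z = 0. Lengths are in m, angles in rad, forces in N, time in s.
With the tool pointing down it reaches from about 0.4 to 0.9 m from the base axis. Payload 5.6 kg.
Tool frame: the origin (TCP) lies on the centre line of the jaws, within the pads' length; the fingertips stand 8 mm ahead of it and the grasp point (between the pads) lies 11 mm behind it; z points along the fingers, y is the line along which they close (so a half turn about z gives the same grasp; the last joint's range is limited). The gripper opens to 92 mm and grips with 3 to 60 N. Pads are 20 mm wide; open, the fingers measure 128 mm over their backs; the gripper's body (75 mm by 189 mm) begins 69 mm behind the grasp point.
Start: joints at [1.177, 0.468, -0.012, 1.603, 0.006, 1.071, -0.056], TCP at [0.223, -0.61, 0.196] pointing down, gripper open.
Joint ranges: [-2.53, 2.53], [-0.31, 2.02], [-1.57, 1.55], [0.28, 2.44], [-1.29, 4.43], [0.15, 1.84], [-2.92, 2.92]. Speed limits (rad/s): [2.57, 2.57, 3.14, 3.14, 3.14, 3.14, 3.14].

### API

Orientations are given as a 3x3 rotation matrix whose columns are the frame's x, y, z axes.
In Python, from workcell import * gives the robot as it stands. The module is installed in compiled form; this text tells all that it offers.
- The arm moves only by the shell command python3 -m handwheel 'ROWS' [FORCE]. ROWS is JSON, a list that holds one entry, the list of rows, each a list of 7 numbers: the gripper command: -1 is shut, 1 is fully open, values between are in proportion, then the shift along the tool's x, y, z normalised to -1 to 1, where 1 is 0.02 m, then the turn, a rotation vector about the tool's x, y, z normalised to -1 to 1, where 1 is 0.1 rad. In form: [[[fingers, tx, ty, tz, wx, wy, wz], ...]]. A call has exactly 10 rows; each row shifts and turns the commanded pose from where the row before left it, along the tool's axes as they then stand; what a row does not reach is not made up. A row lasts 1/12 s, in which the tool goes at most 41.7 mm and 7.16 degrees, less where a joint would pass 70% of its speed; a pose out of reach is approached as far as the arm can. A call with a number of a shift or a turn outside -1 to 1 is refused whole. A call with a gripper value outside its range is refused whole. The fingers move at their own pace and stop on an object; FORCE is the grip in N (left out, the last holds). Time passes only in rows, so rows that do not move let the fingers close, or fill a call up. It gives the time, the measured TCP pose, the force, the opening and the grip force at its end, in the units of the state.
- get_obs(): the state, without advancing time (a new reading comes with each control period).
- camera(name): name is "scene" or "top"; returns a dict with "frame" (480x640x3 uint8, red, green, blue), "depth" (480x640 float32, m along the optical axis (not along the pixel's ray), 0 where there is no reading), "vertical_fov" (degrees; the focal length in pixels is half the picture's height over the tangent of half this angle, whatever the lens; pixels are square), "cx", "cy" (the principal point, pixels), "rvec" (rotation vector, rad) and "tvec" (3), from world to camera coordinates, as OpenCV has them. Camera axes: x right, y down, z forward; pixel columns grow to the right and rows downward; lengths in m; the calibration is good to about 2 mm. A picture is of the moment at which its call begins.
- hand_in(): hands the job in; it is judged then, once.
The state is a dict: "t": time; "q": joint angles; "joint_vel": joint speeds; "tau": joint torques, N m; "tool_pos": TCP position; "ee_rot": TCP orientation; "force": force on the tool from outside, world axes, zero at the start; "moment": the same for the moment, N m; "opening": finger opening in m; "grip_force": force on a finger pad.
Only numpy, scipy, OpenCV 4.12 (cv2) and the standard library are available. Lean on these libraries where they do the work, as an engineer would, in place of code of your own. Each camera call takes 0.05 s, during which the arm holds its last target. There are 200 camera calls.

## Working session

There is one attempt and no reset: what is moved stays moved. The work goes in short steps, Python scripts to look and compute and a shell command to move; the robot and the scene stay as the last step left them, time stands still between calls to the robot, and variables do not carry over. Pictures are saved under pics/ and viewed, at most 14 in all, crops included, and the job is handed in when it is done.

```bash
mkdir -p pics; cat > h.py <<'E'
from workcell import *
import numpy as np, cv2
def cam(n):
    c=camera(n); f=c["frame"].shape[0]/2/np.tan(np.radians(c["vertical_fov"])/2)
    c["K"]=np.array([[f,0,c["cx"]],[0,f,c["cy"]],[0,0,1]]); c["R"]=cv2.Rodrigues(np.array(c["rvec"],float))[0]; c["t"]=np.array(c["tvec"],float).ravel()
    return c
def ray(c,u,v,z):
    d=c["R"].T@np.linalg.inv(c["K"])@np.array([u,v,1.]); o=-c["R"].T@c["t"]
    return o+d*(z-o[2])/d[2]
def proj(c,P):
    p=c["K"]@(c["R"]@np.array(P,float)+c["t"]); return p[:2]/p[2]
def cloud(c):
    v,u=np.mgrid[:480,:640]; d=c["depth"]
    P=np.stack([(u-c["cx"])/c["K"][0,0]*d,(v-c["cy"])/c["K"][0,0]*d,d],-1)
    return (P-c["t"])@c["R"]
def save(c,n): cv2.imwrite("pics/"+n,c["frame"][...,::-1])
E
python3 - <<'E'
from h import *
for n in("top","scene"):
    c=cam(n); save(c,n+"0.png"); print(n,c["K"][0,0],c["cx"],c["cy"],-c["R"].T@c["t"],c["R"])
o=get_obs(); print(o["tool_pos"],o["ee_rot"],o["opening"],o["t"])
E
```

```text
top 562.8639532945743 324.9973194721421 231.1924670513151 [ 0.36017826 -0.01658207  1.09526354] [[ 0.11598055 -0.99323546 -0.00564208]
 [-0.97220675 -0.11235824 -0.2054012 ]
 [ 0.20337782  0.02930781 -0.97866159]]
scene 445.1694949150601 320.245743096361 243.4643270016071 [ 1.04997737 -0.42907975  0.73646464] [[ 0.64996918  0.75981872 -0.01468268]
 [ 0.51806917 -0.45714001 -0.7229297 ]
 [-0.55600756  0.46227538 -0.69076557]]
[ 0.22313419 -0.60991106  0.1951415 ] [[ 9.39106245e-01  3.43626270e-01 -6.69001243e-04]
 [ 3.43626895e-01 -9.39105146e-01  1.44268299e-03]
 [-1.32518735e-04 -1.58471943e-03 -9.99998736e-01]] 0.09209191682709966 0.1
```

View pics/top0.png

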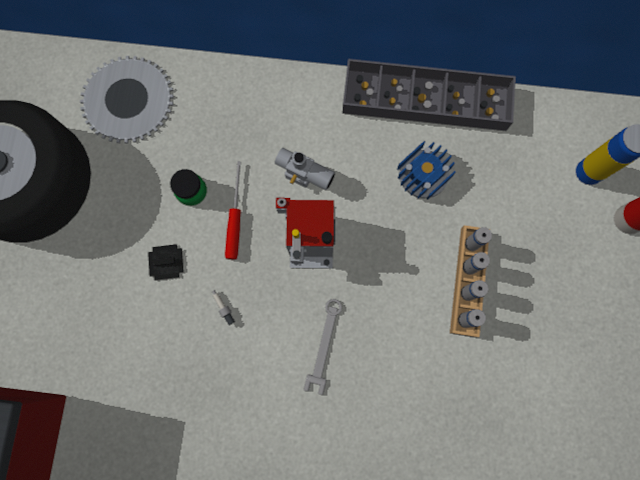

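View pics/scene0.png

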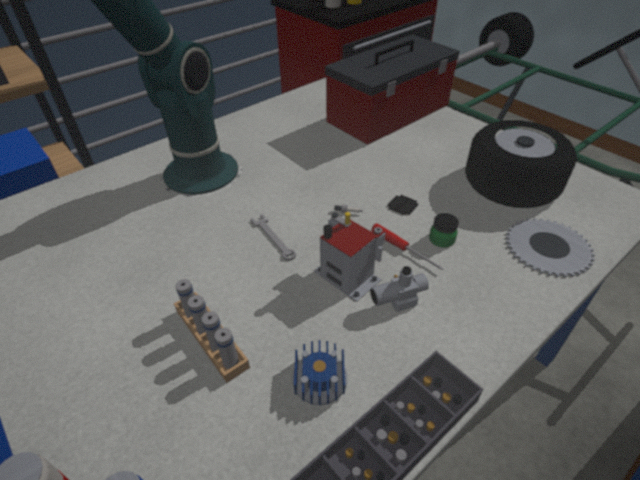

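Top view: the box with its red plate is at about (311,225), pivot lug (282,203), black knob (326,238), yellow peg (296,234). There are four bars, with tops at (483,235), (481,260), (480,289) and (477,318), and the packing is at (165,262). Next I measure these.

```bash
cat > m.py <<'E'
from h import *
c=cam("top"); I=c["frame"]; H=cv2.cvtColor(I,cv2.COLOR_RGB2HSV); P=cloud(c)
def blob(m,box,z,name):
    mm=np.zeros(m.shape,np.uint8); x0,y0,x1,y1=box; mm[y0:y1,x0:x1]=m[y0:y1,x0:x1]
    cs=cv2.findContours(mm,cv2.RETR_EXTERNAL,cv2.CHAIN_APPROX_NONE)[0]; k=max(cs,key=cv2.contourArea)
    W=np.array([ray(c,u,v,z)[:2] for u,v in k[:,0,:]])*1000
    r=cv2.minAreaRect(W.astype(np.float32)); print(name,np.round(r[0],1),np.round(r[1],1),round(r[2],1)); return W
red=((H[...,0]<8)|(H[...,0]>172))&(H[...,1]>150)&(H[...,2]>60)
W=blob(red,(270,185,345,260),.1215,"plate"); print(np.round(cv2.approxPolyDP(W.astype(np.float32)[:,None],4,True)[:,0]))
yel=(H[...,0]>20)&(H[...,0]<35)&(H[...,1]>150)
blob(yel,(285,220,305,250),.1525,"peg")
dark=H[...,2]<75
blob(dark,(315,228,340,248),.1475,"knob")
blob(dark,(145,240,190,285),.006,"packing")
wood=(H[...,0]>8)&(H[...,0]<25)&(H[...,1]>70)
blob(wood,(440,215,500,345),.028,"rack")
X=P*1000
for n,z in (("bars",(85,105)),):
    m=((X[...,2]>z[0])&(X[...,2]<z[1])).astype(np.uint8); m[:, :450]=0; m[:,500:]=0; m[:215]=0;m[345:]=0
    N,l,s,_=cv2.connectedComponentsWithStats(m)
    for i in range(1,N):
        if s[i,4]>40:
            cs=cv2.findContours((l==i).astype(np.uint8),0,1)[0][0]
            (u,v),r=cv2.minEnclosingCircle(cs); print("bar",np.round((u,v),1),s[i,4],np.round(np.median(X[l==i],0),1),np.round(ray(c,u,v,.095)[:2]*1000,1))
m=(X[...,2]>14)&(X[...,2]<24); m=m.astype(np.uint8); m[:240]=0;m[285:]=0;m[:,:145]=0;m[:,190:]=0
try: blob(m>0,(145,240,190,285),.018,"rib")
except Exception as e: print(e)
print("boxtopz",np.median(X[205:225,295:330,2]), "bench",np.median(X[300:330,380:430,2]))
cv2.imwrite("pics/t1.png",cv2.resize(np.hstack([I[185:285,265:355],I[225:345,425:515][10:110],I[212:312,120:210]])[...,::-1],None,fx=2.9,fy=2.9,interpolation=3))
E
python3 m.py
```

```text
plate [576.1  51.2] [ 85.6 102. ] 6.6
[[611. 107.]
 [596. 105.]
 [597.  85.]
 [530.  76.]
 [531.  69.]
 [554.  74.]
 [564.  68.]
 [556.  55.]
 [533.  52.]
 [539.  -3.]
 [619.   7.]
 [615.  91.]
 [606.  86.]
 [597.  97.]
 [602. 105.]
 [613. 103.]]
peg [547.1  62.3] [14.  10.3] 7.2
knob [549.4   5.7] [28.  20.6] 6.5
packing [489.3 319.2] [66.8 66.4] 13.5
rack [ 520.  -269.2] [ 55.1 208.5] 87.8
bar [482.3 235.5] 230 [ 593.1 -270.3   95.2] [ 592.8 -270.4]
bar [479.7 260.5] 233 [ 546.6 -269.1   95. ] [ 546.6 -268.5]
bar [478.5 288.6] 237 [ 495.6 -269.2   94.6] [ 495.8 -269.4]
bar [475.5 318. ] 242 [ 444.3 -267.6   94.6] [ 443.7 -267.3]
rib [489.1 320.5] [13.  39.5] 13.9
boxtopz 121.68076275419872 bench -0.22734343585687944
```

View pics/t1.png

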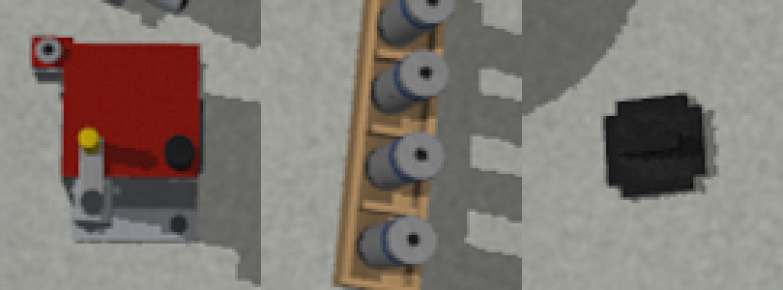

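```bash
cat > g.py <<'E'
from h import *
import sys
# box pose guess kept here
def boxT(): return np.load("box.npy")  # x,y,yaw
def b2w(p):
    x,y,a=boxT(); c,s=np.cos(a),np.sin(a); return np.array([x+c*p[0]-s*p[1],y+s*p[0]+c*p[1]])
def w2b(p):
    x,y,a=boxT(); c,s=np.cos(a),np.sin(a); dx,dy=p[0]-x,p[1]-y; return np.array([c*dx+s*dy,-s*dx+c*dy])
def to(w,z,yawoff=0):
    """rotation (units of .1 rad, tool axes, first) then shift (units of 20mm, along tool axes after the rotation) to TCP at world w (m), z"""
    from scipy.spatial.transform import Rotation as R
    o=get_obs(); a=boxT()[2]+yawoff; c,s=np.cos(a),np.sin(a)
    T=np.array([[c,s,0],[s,-c,0],[0,0,-1.]]); Rc=np.array(o["ee_rot"])
    rv=R.from_matrix(Rc.T@T).as_rotvec()/.1
    d=T.T@(np.array([*w,z])-np.array(o["tool_pos"]))/.02
    print("rot",rv.round(2),"shift",d.round(2))
E
python3 - <<'E'
from g import *
c=cam("top"); s=cam("scene"); 
r=lambda u,v,z:ray(c,u,v,z)[:2]
kn=r(327.1,237.8,.1475); pv=r(281.2,202.2,.126); pg=r(295.3,232.6,.1525)
A=pv-kn; yaw=np.arctan2(A[1],A[0])-np.arctan2(81,66); print("kn,pv,pg",kn,pv,pg,"len",np.hypot(*A),"yaw",np.degrees(yaw))
# plate from scene
I=s["frame"];H=cv2.cvtColor(I,cv2.COLOR_RGB2HSV)
m=(((H[...,0]<8)|(H[...,0]>172))&(H[...,1]>150)&(H[...,2]>60)).astype(np.uint8); m[:215]=0;m[256:]=0;m[:,:315]=0;m[:,372:]=0
k=max(cv2.findContours(m,0,1)[0],key=cv2.contourArea)
print("scene plate poly",[ray(s,*p,.1215)[:2].round(3).tolist() for p in cv2.approxPolyDP(k,3,True)[:,0]])
P=cloud(s); mm=(abs(P[...,2]-.1215)<.004)&(abs(P[...,0]-.575)<.08)&(abs(P[...,1]-.045)<.08)
q=(P[mm][:,:2]*1000).astype(np.float32); print("scene depth plate",cv2.minAreaRect(q))
P=cloud(c); mm=(abs(P[...,2]-.1215)<.003)&(abs(P[...,0]-.575)<.08)&(abs(P[...,1]-.045)<.08)
q=(P[mm][:,:2]*1000).astype(np.float32); print("top depth plate",cv2.minAreaRect(q))
a=np.radians(6.8); co,si=np.cos(a),np.sin(a); R=np.array([[co,-si],[si,co]])
for n,w,b in(("kn",kn,(-.03,-.03)),("pv",pv,(.036,.051))): print(n,"centre",w-R@b)
E
```

```text
kn,pv,pg [0.54604021 0.00687154] [0.60501815 0.09598663] [0.54781784 0.0618447 ] len 0.10686391915231716 yaw 5.67636397501492
scene plate poly [[0.553, 0.074], [0.556, -0.001], [0.618, 0.005], [0.611, 0.07], [0.599, 0.079]]
scene depth plate ((565.0445556640625, 50.0295295715332), (109.79022979736328, 106.41090393066406), 4.5671305656433105)
top depth plate ((562.15283203125, 51.50395202636719), (113.96068572998047, 102.22273254394531), 6.520174026489258)
kn centre [0.57227706 0.04021262]
pv centre [0.57531    0.04108285]
```

```bash
python3 - <<'E'
from g import *
np.save("box.npy",[.5745,.042,np.radians(6.5)])
to(b2w((-.0243,.0225)),.200)
E
```

```text
rot [-0.01  0.    2.37] shift [ 19.93 -31.54  -0.22]
```

```bash
python3 -m handwheel '[[[0,0,0,0,0,0,0.79],[0,0,0,0,0,0,0.79],[0,0,0,0,0,0,0.79],[0,0.6,-0.9,0,0,0,0],[0,0.6,-0.9,0,0,0,0],[0,0.6,-0.9,0,0,0,0],[0,0.6,-0.9,0,0,0,0],[0,0.6,-0.9,0,0,0,0],[0,0.6,-0.9,0,0,0,0],[0,0.6,-0.9,0,0,0,0]]]' 15
for i in 1 2; do python3 -m handwheel '[[[0,0.6,-0.9,0,0,0,0],[0,0.6,-0.9,0,0,0,0],[0,0.6,-0.9,0,0,0,0],[0,0.6,-0.9,0,0,0,0],[0,0.6,-0.9,0,0,0,0],[0,0.6,-0.9,0,0,0,0],[0,0.6,-0.9,0,0,0,0],[0,0.6,-0.9,0,0,0,0],[0,0.6,-0.9,0,0,0,0],[0,0.6,-0.9,0,0,0,0]]]'; done
python3 -m handwheel '[[[0,0.6,-0.9,0,0,0,0],[0,0.6,-0.9,0,0,0,0],[0,0.6,-0.9,0,0,0,0],[0,0.6,-0.9,0,0,0,0],[0,0.6,-0.9,0,0,0,0],[0,0.6,-0.9,0,0,0,0],[0,0,-0.9,0,0,0,0],[0,0,0,0,0,0,0],[0,0,0,0,0,0,0],[0,0,0,0,0,0,0]]]'
python3 -c "
from g import *
to(b2w((-.0243,.0225)),.140); c=cam('scene'); save(c,'s1.png'); print(get_obs()['tool_pos'],proj(c,[*b2w((-.0243,.0225)),.14]))"
```

```text
t: 1.08
tool_pos: [0.2928, -0.4747, 0.1959]
ee_rot: [[0.994, 0.113, -0.0], [0.113, -0.994, 0.0], [-0.0, -0.0, -1.0]]
force: [0.5, -0.4, -0.7]
opening: 0.0459
grip_force: 0.0
t: 1.92
tool_pos: [0.3916, -0.2823, 0.1961]
ee_rot: [[0.994, 0.113, 0.0], [0.113, -0.994, -0.0], [0.0, 0.0, -1.0]]
force: [0.7, 0.1, -0.1]
opening: 0.0461
grip_force: 0.0
t: 2.75
tool_pos: [0.4904, -0.0899, 0.196]
ee_rot: [[0.994, 0.113, 0.0], [0.113, -0.994, -0.0], [0.0, 0.0, -1.0]]
force: [-0.2, 0.3, -0.1]
opening: 0.0459
grip_force: 0.0
t: 3.58
tool_pos: [0.5472, 0.0414, 0.1958]
ee_rot: [[0.994, 0.113, -0.0], [0.113, -0.994, -0.001], [-0.0, 0.001, -1.0]]
force: [-0.3, -0.1, -0.1]
opening: 0.0457
grip_force: 0.0
rot [ 0.01  0.   -0.01] shift [ 0.15 -1.    2.79]
[0.54722297 0.04099647 0.19588883] [347.00995688 217.63482767]
```

```bash
python3 -m handwheel '[[[-0.35,0.15,-1,0,0,0,0],[-0.35,0,0,0,0,0,0],[-0.35,0,0,0,0,0,0],[-0.35,0,0,0.7,0,0,0],[-0.35,0,0,0.7,0,0,0],[-0.35,0,0,0.7,0,0,0],[-0.35,0,0,0.7,0,0,0],[-0.35,0,0,0,0,0,0],[-1,0,0,0,0,0,0],[-1,0,0,0,0,0,0]]]' 12
python3 -m handwheel '[[[-1,0,0,0,0,0,0],[-1,0,0,0,0,0,0],[-1,0,0,0,0,0,0],[-1,0,0,0,0,0,0],[-1,0,0,0,0,0,0],[-1,0,0,0,0,0,0],[-1,0,0,0,0,0,0],[-1,0,0,0,0,0,0],[-1,0,0,0,0,0,0],[-1,0,0,0,0,0,0]]]'
python3 -c "
from g import *
c=cam('scene'); save(c,'s1.png'); o=get_obs(); print(w2b(o['tool_pos']))
cv2.imwrite('pics/s2.png',cv2.resize(c['frame'][150:310,260:460,::-1],None,fx=3.5,fy=3.5))"
```

```text
t: 4.47
tool_pos: [0.5486, 0.062, 0.1407]
ee_rot: [[0.994, 0.113, 0.001], [0.113, -0.994, -0.0], [0.001, 0.0, -1.0]]
force: [0.2, -0.2, -0.4]
opening: 0.0187
grip_force: 0.0
t: 5.3
tool_pos: [0.548, 0.0628, 0.1399]
ee_rot: [[0.994, 0.114, -0.0], [0.114, -0.994, -0.0], [-0.0, 0.0, -1.0]]
force: [-1.2, -0.5, -0.2]
opening: 0.0005
grip_force: 0.0
[-0.0239541   0.02363479]
```

View pics/s2.png

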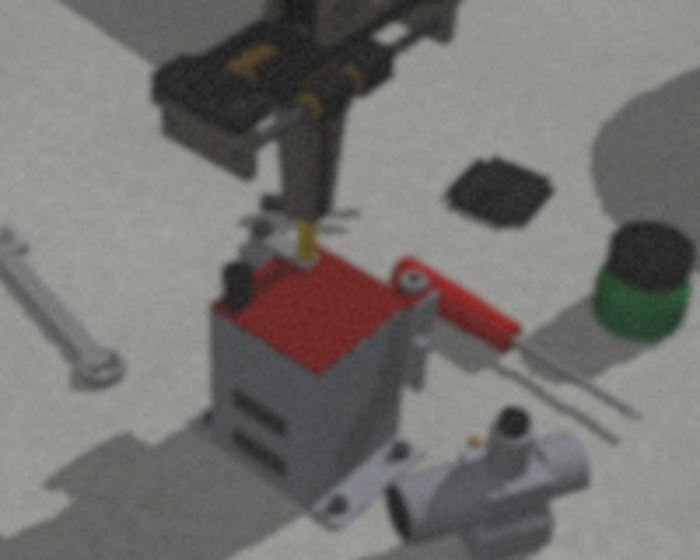

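```bash
python3 -c "
from g import *
s=cam('scene');t=cam('top'); save(t,'t2.png')
for c,n in((s,'scene'),(t,'top')):
    H=cv2.cvtColor(c['frame'],cv2.COLOR_RGB2HSV); P=cloud(c)
    m=(H[...,0]>20)&(H[...,0]<35)&(H[...,1]>130)&(abs(P[...,0]-.56)<.06)&(abs(P[...,1]-.05)<.06)&(P[...,2]>.12)
    if m.any(): print(n,m.sum(),P[m].mean(0),P[m].min(0),P[m].max(0)); v,u=np.nonzero(m); print(u.min(),u.max(),v.min(),v.max())
print([proj(s,[*b2w((-.0243,.0225)),z]) for z in(.1285,.1525)])
o=get_obs();print(proj(s,o['tool_pos']+np.array([0,0,-.008])))
cv2.imwrite('pics/t3.png',cv2.resize(t['frame'][160:300,250:390,::-1],None,fx=4,fy=4))"
```

```text
scene 27 [0.55171439 0.05659275 0.14999884] [0.54748968 0.03096611 0.12989084] [0.55542093 0.06030584 0.3448409 ]
337 348 134 223
[array([346.86153117, 221.85316397]), array([347.17423018, 212.96609434])]
[347.37081128 220.41164332]
```

View pics/t3.png

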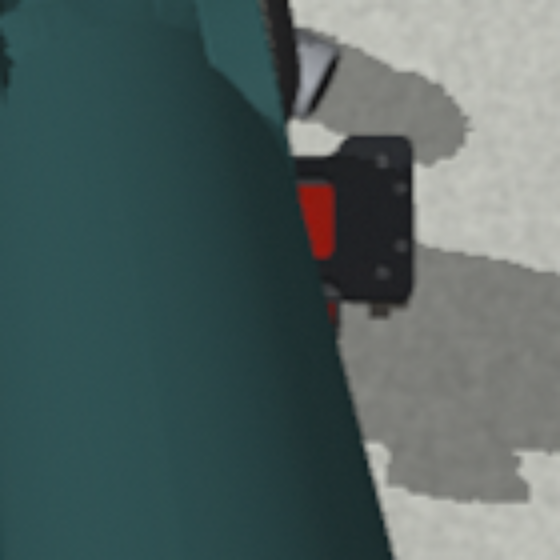

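Top view: the arm hides the box. Scene view: the peg stands in front of or below the closed fingertips, whose tip is at about row 212. I'll use depth to find where the fingertips are.

```bash
python3 -c "
from g import *
s=cam('scene');P=cloud(s);H=cv2.cvtColor(s['frame'],cv2.COLOR_RGB2HSV)
for v in range(196,228,2): print(v,[(*(P[v,u]*1000).astype(int),*s['frame'][v,u]) for u in (343,347,351)])
o=get_obs();print(o['tool_pos'],o['opening'])"
```

```text
196 [(np.int64(548), np.int64(47), np.int64(203), np.uint8(64), np.uint8(60), np.uint8(57)), (np.int64(558), np.int64(48), np.int64(208), np.uint8(54), np.uint8(51), np.uint8(48)), (np.int64(558), np.int64(59), np.int64(203), np.uint8(40), np.uint8(41), np.uint8(39))]
198 [(np.int64(549), np.int64(47), np.int64(199), np.uint8(60), np.uint8(59), np.uint8(56)), (np.int64(561), np.int64(45), np.int64(207), np.uint8(63), np.uint8(59), np.uint8(53)), (np.int64(558), np.int64(60), np.int64(198), np.uint8(51), np.uint8(52), np.uint8(49))]
200 [(np.int64(549), np.int64(47), np.int64(194), np.uint8(67), np.uint8(66), np.uint8(61)), (np.int64(558), np.int64(49), np.int64(198), np.uint8(61), np.uint8(58), np.uint8(53)), (np.int64(557), np.int64(61), np.int64(191), np.uint8(44), np.uint8(45), np.uint8(41))]
202 [(np.int64(547), np.int64(49), np.int64(187), np.uint8(63), np.uint8(66), np.uint8(62)), (np.int64(558), np.int64(49), np.int64(194), np.uint8(61), np.uint8(59), np.uint8(56)), (np.int64(556), np.int64(63), np.int64(185), np.uint8(49), np.uint8(47), np.uint8(47))]
204 [(np.int64(548), np.
[... 2583 characters left out ...]
np.uint8(37)), (np.int64(548), np.int64(73), np.int64(121), np.uint8(108), np.uint8(60), np.uint8(51))]
224 [(np.int64(543), np.int64(55), np.int64(123), np.uint8(79), np.uint8(70), np.uint8(68)), (np.int64(552), np.int64(57), np.int64(127), np.uint8(95), np.uint8(90), np.uint8(71)), (np.int64(552), np.int64(69), np.int64(121), np.uint8(103), np.uint8(58), np.uint8(50))]
226 [(np.int64(545), np.int64(52), np.int64(120), np.uint8(75), np.uint8(44), np.uint8(39)), (np.int64(553), np.int64(56), np.int64(123), np.uint8(89), np.uint8(73), np.uint8(72)), (np.int64(557), np.int64(64), np.int64(121), np.uint8(112), np.uint8(42), np.uint8(42))]
[0.54803258 0.06276473 0.13994477] 0.0005222567171240589
```

Depth shows the fingertips end at z≈0.160 while the reported TCP is at 0.140, so they're about 28 mm higher than the stated geometry gives. I'll check whether that depends on the opening.

```bash
cat > tip.py <<'E'
from g import *
s=cam('scene');P=cloud(s);o=get_obs();p=np.array(o['tool_pos'])
D=P-p; T=np.array(o['ee_rot']); L=D@T
m=(abs(L[...,0])<.02)&(abs(L[...,1])<.075)&(L[...,2]<.0)&(L[...,2]>-.09)&(s['frame'].max(2)<90)
q=L[m]; print("tool",p,"open",o['opening'])
for side in(-1,1):
    w=q[q[:,1]*side>0]
    if len(w)>10: print(side,len(w),"max tz",np.percentile(w[:,2],[90,97,100]).round(4),"x",np.percentile(w[:,0],[3,97]).round(3),"y",np.percentile(w[:,1],[3,97]).round(3))
E
python3 -m handwheel '[[[-0.35,0,0,0,0,0,0],[-0.35,0,0,0,0,0,0],[-0.35,0,0,0,0,0,0],[-0.35,0,0,0,0,0,0],[-0.35,0,0,0,0,0,0],[-0.35,0,0,0,0,0,0],[-0.35,0,0,0,0,0,0],[-0.35,0,0,0,0,0,0],[-0.35,0,0,0,0,0,0],[-0.35,0,0,0,0,0,0]]]' | head -2; python3 tip.py
```

```text
t: 6.33
tool_pos: [0.548, 0.0628, 0.1399]
tool [0.5480382  0.06273048 0.13996522] open 0.029614106411327817
-1 271 max tz [-0.0273 -0.0221 -0.0198] x [-0.008  0.011] y [-0.027 -0.014]
1 356 max tz [-0.007  -0.0033 -0.0003] x [-0.009  0.011] y [0.018 0.062]
```

```bash
python3 -m handwheel '[[[-0.35,0,0,0.4,0,0,0],[-0.35,0,0,0.4,0,0,0],[-0.35,0,0,0.4,0,0,0],[-0.35,0,0,0,0,0,0],[-1,0,0,0,0,0,0],[-1,0,0,0,0,0,0],[-1,0,0,0,0,0,0],[-1,0,0,0,0,0,0],[-1,0,0,0,0,0,0],[-1,0,0,0,0,0,0]]]' 12; python3 tip.py
```

```text
t: 7.22
tool_pos: [0.5483, 0.0627, 0.1161]
ee_rot: [[0.994, 0.113, 0.001], [0.113, -0.994, -0.0], [0.001, 0.0, -1.0]]
force: [1.8, -0.1, -1.3]
opening: 0.0113
grip_force: 12.0
tool [0.54831249 0.06269376 0.11613919] open 0.011533491232308115
-1 171 max tz [-0.0274 -0.0221 -0.0113] x [0.002 0.011] y [-0.018 -0.004]
1 563 max tz [-0.0047 -0.0034 -0.0001] x [-0.014  0.011] y [0.006 0.066]
```

```bash
python3 -m handwheel '[[[-1,-0.07,-0.43,0,0,0,0],[-1,-0.18,-0.4,0,0,0,0],[-1,-0.27,-0.35,0,0,0,0],[-1,-0.35,-0.26,0,0,0,0],[-1,-0.41,-0.16,0,0,0,0],[-1,-0.42,-0.05,0,0,0,0],[-1,-0.2,0.02,0,0,0,0],[-1,0,0,0,0,0,0],[-1,0,0,0,0,0,0],[-1,0,0,0,0,0,0]]]'; python3 -c "
from g import *
print(w2b(get_obs()['tool_pos']))"
```

```text
t: 8.1
tool_pos: [0.5113, 0.0908, 0.1171]
ee_rot: [[0.994, 0.113, 0.01], [0.113, -0.994, 0.001], [0.01, -0.0, -1.0]]
force: [10.3, -2.1, -5.3]
opening: 0.0113
grip_force: 12.0
[-0.05731332  0.05564695]
```

```bash
python3 -m handwheel '[[[-0.2,0,0,0,0,0,0],[-0.2,0,0,0,0,0,0],[-0.2,0,0,-1,0,0,0],[-0.2,0,0,-1,0,0,0],[-0.2,0,0,-1,0,0,0],[-0.2,0.3,0.85,0,0,0,0],[-0.2,0.3,0.85,0,0,0,0],[-0.2,0.3,0.85,0,0,0,0],[-0.2,0.3,0.85,0,0,0,0],[-0.2,0.3,0.85,0,0,0,0]]]'; python3 -c "
from g import *
np.set_printoptions(suppress=True)
to(b2w((-.03,-.03)),.107)
c=cam('top');H=cv2.cvtColor(c['frame'],cv2.COLOR_RGB2HSV); P=cloud(c)
for c in (c,cam('scene')):
    H=cv2.cvtColor(c['frame'],cv2.COLOR_RGB2HSV); P=cloud(c)
    m=(H[...,0]>20)&(H[...,0]<35)&(H[...,1]>130)&(abs(P[...,0]-.52)<.06)&(abs(P[...,1]-.09)<.05)&(P[...,2]>.12)&(P[...,2]<.16)
    if m.sum(): print(m.sum(),P[m].mean(0),w2b(P[m].mean(0)))
"
```

```text
t: 8.93
tool_pos: [0.5457, 0.0096, 0.176]
ee_rot: [[0.993, 0.114, -0.001], [0.114, -0.993, 0.0], [-0.001, -0.0, -1.0]]
force: [0.5, -0.2, -1.5]
opening: 0.0365
grip_force: 0.0
rot [-0.    0.01  0.01] shift [0.12 0.05 3.45]
45 [0.51029853 0.09053038 0.14867634] [-0.05829498  0.05548623]
30 [0.51397904 0.08746175 0.14494907] [-0.05498551  0.05202068]
```

```bash
python3 -m handwheel '[[[-0.2,0.12,0.05,0.9,0,0,0],[-0.2,0,0,0.9,0,0,0],[-0.2,0,0,0.9,0,0,0],[-0.2,0,0,0.75,0,0,0],[-0.2,0,0,0,0,0,0],[-1,0,0,0,0,0,0],[-1,0,0,0,0,0,0],[-1,0,0,0,0,0,0],[-1,0,0,0,0,0,0],[-1,0,0,0,0,0,0]]]' 15 | tail -4
python3 -m handwheel '[[[-1,0.42,0.31,0,0,0,0],[-1,0.45,0.27,0,0,0,0],[-1,0.47,0.22,0,0,0,0],[-1,0.49,0.17,0,0,0,0],[-1,0.51,0.12,0,0,0,0],[-1,0.52,0.07,0,0,0,0],[-1,0.52,0.02,0,0,0,0],[-1,0.52,-0.03,0,0,0,0],[-1,0.52,-0.09,0,0,0,0],[-1,0.5,-0.14,0,0,0,0]]]'

```

```text
ee_rot: [[0.994, 0.113, 0.001], [0.113, -0.994, -0.001], [0.001, 0.001, -1.0]]
force: [-1.0, -3.1, 4.3]
opening: 0.0173
grip_force: 15.0
t: 10.7
tool_pos: [0.6498, -0.0019, 0.1079]
ee_rot: [[0.994, 0.112, 0.002], [0.112, -0.994, -0.004], [0.001, 0.005, -1.0]]
force: [0.4, -7.5, 3.4]
opening: 0.0175
grip_force: 15.0
```

```bash
python3 -m handwheel '[[[-1,0.49,-0.19,0,0,0,0],[-1,0.47,-0.23,0,0,0,0],[-1,0.44,-0.28,0,0,0,0],[-1,0.41,-0.32,0,0,0,0],[-1,0.38,-0.36,0,0,0,0],[-1,0.34,-0.4,0,0,0,0],[-1,0.3,-0.43,0,0,0,0],[-1,0.25,-0.46,0,0,0,0],[-1,0.21,-0.48,0,0,0,0],[-1,0.14,-0.45,0,0,0,0]]]'
python3 -m handwheel '[[[-0.2,0,0,0,0,0,0],[-0.2,0,0,0,0,0,0],[-0.2,0,0,0,0,0,0],[-0.2,0,0,-1,0,0,0],[-0.2,0,0,-1,0,0,0],[-0.2,0,0,-1,0,0,0],[-0.2,0,0.9,-1,0,0,0],[-0.2,0,0.9,0,0,0,0],[-0.2,0,0.9,0,0,0,0],[-0.2,0,0.9,0,0,0,0]]]'
for i in 1 2; do python3 -m handwheel '[[[-0.2,-0.3,0.9,0,0,0,0],[-0.2,-0.3,0.9,0,0,0,0],[-0.2,-0.3,0.9,0,0,0,0],[-0.2,-0.3,0.9,0,0,0,0],[-0.2,-0.3,0.9,0,0,0,0],[-0.2,-0.3,0.9,0,0,0,0],[-0.2,-0.3,0.9,0,0,0,0],[-0.2,0,0,0,0,0,0],[-0.2,0,0,0,0,0,0],[-0.2,0,0,0,0,0,0]]]' |sed -n 2p; done
python3 -c "
from g import *
t=cam('top'); s=cam('scene')
cv2.imwrite('pics/o1.png',np.hstack([cv2.resize(c['frame'][a:a+130,b:b+130,::-1],(390,390)) for c,a,b in((t,150,250),(s,180,290))]))"
```

```text
t: 11.53
tool_pos: [0.722, 0.0727, 0.1092]
ee_rot: [[0.994, 0.108, 0.027], [0.108, -0.994, -0.006], [0.027, 0.009, -1.0]]
force: [33.1, -10.8, -14.6]
opening: 0.0124
grip_force: 22.2
t: 12.37
tool_pos: [0.717, 0.0097, 0.1879]
ee_rot: [[0.993, 0.114, 0.002], [0.114, -0.993, 0.001], [0.002, -0.001, -1.0]]
force: [1.3, 0.7, -0.2]
opening: 0.037
grip_force: 0.0
tool_pos: [0.6896, -0.1182, 0.1871]
tool_pos: [0.6626, -0.247, 0.187]
```

View pics/o1.png

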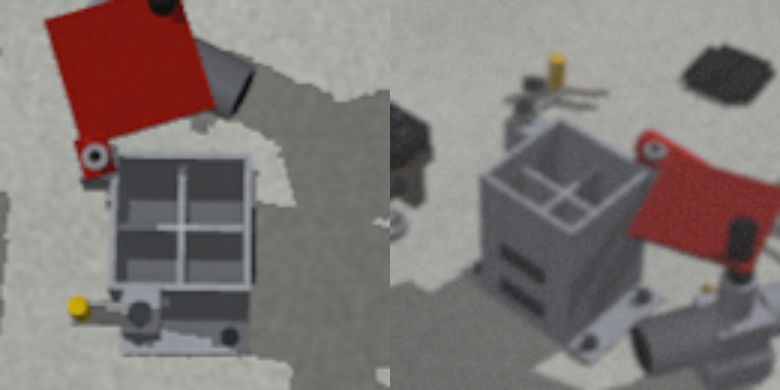

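The top view shows the cover swung clear, with the opening and cross (centre about (310.7,226)) fully visible and the catch along +y. In the scene view the cross centre is at about (341.7,243.3).

```bash
python3 -c "
from g import *
t=cam('top'); s=cam('scene')
print(ray(t,310.67,226,.097),ray(s,341.7,243.3,.097))
for c in(t,s):
    P=cloud(c); m=(abs(P[...,2]-.117)<.0025)&(abs(P[...,0]-.575)<.055)&(abs(P[...,1]-.042)<.055)&(c['frame'].max(2)*1.-c['frame'].min(2)<35)
    q=np.array([w2b(p) for p in P[m]])*1000; m2=(abs(q)<46).all(1); print(m2.sum(),np.percentile(q[m2],[2,98],axis=0).round(1), cv2.minAreaRect((P[m][m2][:,:2]*1000).astype(np.float32)))
# cover knob angle
P=cloud(t);m=(t['frame'].max(2)<60)&(abs(P[...,2]-.1475)<.004)&(abs(P[...,0]-.71)<.06)&(abs(P[...,1]-.07)<.06)
k=w2b(P[m].mean(0))*1000; d=k-[36,51]; print(m.sum(),k,np.arctan2(d[1],d[0])-np.arctan2(-81,-66))
to((.444,-.268),.16)
"
```

```text
[0.57421241 0.04027698 0.097     ] [0.5643934  0.03262432 0.097     ]
358 [[-44.3 -40.3]
 [ 41.3  42.1]] ((574.31494140625, 44.775177001953125), (89.92699432373047, 86.14220428466797), 6.5223541259765625)
322 [[-43.7 -44. ]
 [ 42.9  41.9]] ((574.2052612304688, 40.77167510986328), (91.17221069335938, 88.04322052001953), 6.282848358154297)
74 [132.59851448  11.25221305] 1.8641470954741703
rot [-0.01 -0.    0.03] shift [-10.96  -0.25   1.35]
```

```bash
python3 -c "
from g import *
np.save('box.npy',[.574,.0415,np.radians(6.45)])
to((.444,-.2675),.063)"
python3 -m handwheel '[[[0.2,-1,0,0,0,0,0],[0.2,-1,0,0,0,0,0],[0.2,-1,0,0,0,0,0],[0.2,-1,0,0,0,0,0],[0.2,-1,0,0,0,0,0],[0.2,-1,0,0,0,0,0],[0.2,-1,0,0,0,0,0],[0.2,-1,0,0,0,0,0],[0.2,-1,0,0,0,0,0],[0.2,-1,0,0,0,0,0]]]' | head -1
python3 -m handwheel '[[[0.2,-0.96,-0.25,0,0,0,0],[0.2,0,0,0,0,0,0],[0.2,0,0,0.9,0,0,0],[0.2,0,0,0.9,0,0,0],[0.2,0,0,0.9,0,0,0],[0.2,0,0,0,0,0,0],[0.2,0,0,0,0,0,0],[0.2,0,0,0,0,0,0],[0.2,0,0,0,0,0,0],[0.2,0,0,0,0,0,0]]]' | head -2
python3 -c "
from g import *
np.set_printoptions(suppress=True)
to((.444,-.2675),.063)
for n in('top','scene'):
    c=cam(n)
    P=cloud(c); m=(abs(P[...,2]-.095)<.004)&(abs(P[...,0]-.444)<.03)&(abs(P[...,1]+.268)<.03)
    print(n,m.sum(),P[m].mean(0) if m.any() else 0, [ (P[m][:,i].min(),P[m][:,i].max()) for i in(0,1)] if m.any() else 0); 
cv2.imwrite('pics/b1.png',cv2.resize(c['frame'][220:400,120:300,::-1],None,fx=3,fy=3))"
```

```text
rot [-0.01 -0.    0.04] shift [-10.96  -0.26   6.2 ]
t: 15.07
t: 15.9
tool_pos: [0.4442, -0.2704, 0.1341]
rot [ 0.01 -0.02  0.01] shift [ 0.01 -0.14  3.55]
top 0 0 0
scene 155 [ 0.44678518 -0.27079887  0.09492663] [(np.float64(0.4322764078925549), np.float64(0.46163479598421703)), (np.float64(-0.28550533440125925), np.float64(-0.25580121401948247))]
```

View pics/b1.png

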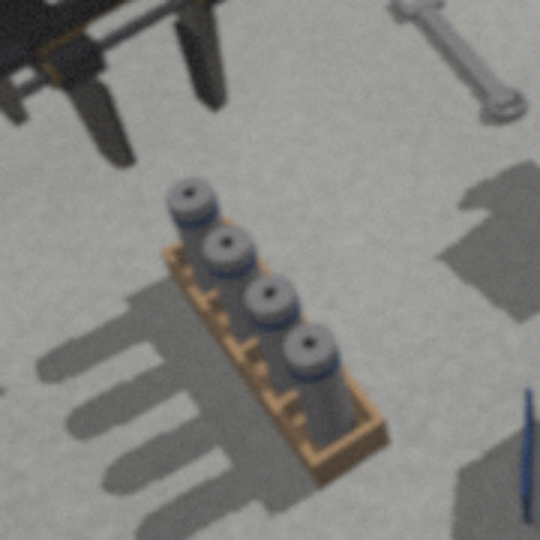

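```bash
python3 -m handwheel '[[[0.2,0.06,-0.06,0.9,0,0,0],[0.2,0,0,0.9,0,0,0],[0.2,0,0,0.9,0,0,0],[0.2,0,0,0.85,0,0,0],[0.2,0,0,0,0,0,0],[-1,0,0,0,0,0,0],[-1,0,0,0,0,0,0],[-1,0,0,0,0,0,0],[-1,0,0,0,0,0,0],[-1,0,0,0,0,0,0]]]' 45
python3 -m handwheel '[[[-1,0,0,-0.2,0,0,0],[-1,0,0,-0.4,0,0,0],[-1,0,0,-0.8,0,0,0],[-1,0,0,-0.9,0,0,0],[-1,0,0,-0.9,0,0,0],[-1,0,0,-0.9,0,0,0],[-1,0,0,-0.9,0,0,0],[-1,0,0,-0.9,0,0,0],[-1,0,0,-0.9,0,0,0],[-1,0,0,0,0,0,0]]]'
python3 -c "
from g import *
for b in((-.02,-.02),(.02,-.02),(-.02,.02),(.02,.02)): to(b2w(b),.2)
c=cam('scene');cv2.imwrite('pics/b2.png',cv2.resize(c['frame'][160:360,80:330,::-1],None,fx=2.5,fy=2.5))"
```

```text
t: 16.83
tool_pos: [0.4452, -0.2695, 0.0631]
ee_rot: [[0.994, 0.113, 0.002], [0.113, -0.994, -0.002], [0.002, 0.002, -1.0]]
force: [0.1, -0.1, 2.9]
opening: 0.029
grip_force: 45.0
t: 17.67
tool_pos: [0.4461, -0.2695, 0.2016]
ee_rot: [[0.994, 0.114, 0.005], [0.114, -0.994, -0.003], [0.005, 0.004, -1.0]]
force: [2.1, -0.5, -2.6]
opening: 0.0285
grip_force: 45.0
rot [ 0.04 -0.05  0.01] shift [  7.1  -13.73   0.08]
rot [ 0.04 -0.05  0.01] shift [  9.1  -13.73   0.08]
rot [ 0.04 -0.05  0.01] shift [  7.1  -15.73   0.08]
rot [ 0.04 -0.05  0.01] shift [  9.1  -15.73   0.08]
```

View pics/b2.png

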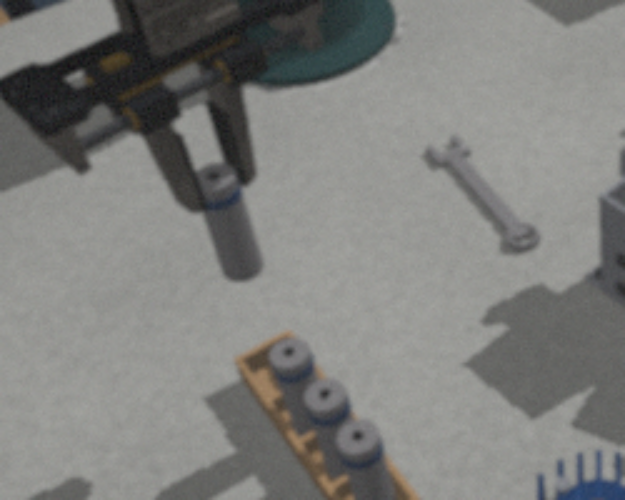

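```bash
cat > bar.py <<'E'
from g import *
import sys
o=get_obs(); p=np.array(o['tool_pos']); print("tool",p.round(4),"box",(w2b(p)*1000).round(1),"open",o['opening'])
c=cam('scene'); P=cloud(c)*1000; tb=p*1000
m=(np.hypot(P[...,0]-tb[0],P[...,1]-tb[1])<30)&(P[...,2]>tb[2]-75)&(P[...,2]<tb[2]+15)
v=(c["R"].T@[0,0,1])[:2]; v/=np.linalg.norm(v); n=np.array([-v[1],v[0]])
for z in np.arange(tb[2]-60,tb[2]+15,12):
    k=m&(abs(P[...,2]-z)<6)
    if k.sum()<8: continue
    q=P[k][:,:2]; a=q@n; d=q@v
    lat=(np.percentile(a,1)+np.percentile(a,99))/2; mid=abs(a-lat)<5; dep=np.median(d[mid])+14.5
    w=lat*n+dep*v; print(int(z),k.sum(),"width",round(np.ptp(a),1),"axis-tool box",(w2b(w/1000)*1000-w2b(p)*1000).round(1),"axis box",(w2b(w/1000)*1000).round(1))
E
python3 -m handwheel '[[[-1,0.5,-0.98,0,0,0,0],[-1,0.5,-0.98,0,0,0,0],[-1,0.5,-0.98,0,0,0,0],[-1,0.5,-0.98,0,0,0,0],[-1,0.5,-0.98,0,0,0,0],[-1,0.5,-0.98,0,0,0,0],[-1,0.5,-0.98,0,0,0,0],[-1,0.5,-0.98,0,0,0,0],[-1,0.5,-0.98,0,0,0,0],[-1,0.5,-0.98,0,0,0,0]]]'|head -1
python3 -m handwheel '[[[-1,0.5,-0.98,0,0,0,0],[-1,0.5,-0.98,0,0,0,0],[-1,0.5,-0.98,0,0,0,0],[-1,0.6,-0.98,0,0,0,0],[-1,0,0,0,0,0,0],[-1,0,0,0,0,0,0],[-1,0,0,0,0,0,0],[-1,0,0,0,0,0,0],[-1,0,0,0,0,0,0],[-1,0,0,0,0,0,0]]]'|head -1; python3 bar.py
```

```text
t: 18.55
t: 19.38
tool [0.554  0.019  0.1978] box [-22.4 -20.1] open 0.028582523389870728
137 15 width 25.7 axis-tool box [-2.3 -1.8] axis box [-24.6 -22. ]
149 69 width 27.8 axis-tool box [-1.1 -1. ] axis box [-23.4 -21.1]
161 68 width 27.5 axis-tool box [-1.  -1.2] axis box [-23.3 -21.3]
173 74 width 29.1 axis-tool box [-1.2 -0.7] axis box [-23.6 -20.8]
185 74 width 29.0 axis-tool box [-0.5 -0.4] axis box [-22.8 -20.6]
197 76 width 28.7 axis-tool box [-0.  0.] axis box [-22.4 -20.1]
209 46 width 26.8 axis-tool box [0.1 0.7] axis box [-22.2 -19.4]
```

```bash
python3 -m handwheel '[[[-1,0.17,-0.06,0,0,0,0],[-1,0,0,0.6,0,0,0],[-1,0,0,0.6,0,0,0],[-1,0,0,0.5,0,0,0],[-1,0,0,0.4,0,0,0],[-1,0,0,0.4,0,0,0],[-1,0,0,0.4,0,0,0],[-1,0,0,0.4,0,0,0],[-1,0,0,0,0,0,0],[-1,0,0,0,0,0,0]]]'; python3 bar.py|head -1
```

```text
t: 20.27
tool_pos: [0.5573, 0.0216, 0.1314]
ee_rot: [[0.994, 0.114, -0.001], [0.114, -0.994, -0.0], [-0.001, -0.0, -1.0]]
force: [-0.0, -0.1, -3.0]
opening: 0.0289
grip_force: 45.0
tool [0.5573 0.0216 0.1314] box [-18.8 -17.9] open 0.028904734366110383
```

```bash
python3 -m handwheel '[[[-1,0,0,0.4,0,0,0],[-1,0,0,0.4,0,0,0],[-1,0,0,0.4,0,0,0],[-1,0,0,0.3,0,0,0],[-1,0,0,0,0,0,0],[-0.3,0,0,0,0,0,0],[-0.15,0,0,0,0,0,0],[-0.15,0,0,0,0,0,0],[-0.15,0,0,0,0,0,0],[-0.15,0,0,0,0,0,0]]]'
python3 -m handwheel '[[[-0.15,0,0,-0.9,0,0,0],[-0.15,0,0,-0.9,0,0,0],[-0.15,0,0,-0.9,0,0,0],[-0.15,0,0,-0.9,0,0,0],[0,0,1,-0.5,0,0,0],[0,0,1,0,0,0,0],[0.2,0,1,0,0,0,0],[0.2,0,1,0,0,0,0],[0.2,0,1,0,0,0,0],[0.2,0,1,0,0,0,0]]]'
python3 -m handwheel '[[[0.2,-0.25,1,0,0,0,0],[0.2,-0.25,1,0,0,0,0],[0.2,-0.25,1,0,0,0,0],[0.2,-0.25,1,0,0,0,0],[0.2,-0.25,1,0,0,0,0],[0.2,-0.25,1,0,0,0,0],[0.2,0,1,0,0,0,0],[0.2,0,0,0,0,0,0],[0.2,0,0,0,0,0,0],[0.2,0,0,0,0,0,0]]]' | head -2
cat > look.py <<'E'
from g import *
np.set_printoptions(suppress=True)
t=cam('top'); s=cam('scene')
for c,n in((t,'top'),(s,'scene')):
    P=cloud(c)*1000; X=P
    for bx in(-20,20):
        for by in(-20,20):
            w=b2w((bx/1000,by/1000))*1000; m=np.hypot(P[...,0]-w[0],P[...,1]-w[1])<10
            print(n,"comp",bx,by,"z",np.percentile(P[m][:,2],[50,90]).round(1) if m.any() else None)
    for x,y in((592.8,-270.4),(546.6,-268.5),(495.8,-269.4),(443.7,-267.3)):
        m=(abs(P[...,2]-95)<4)&(np.hypot(P[...,0]-x-1,P[...,1]-y+1)<22)
        if m.sum()>60: q=P[m]; print(n,"bar",((q.min(0)+q.max(0))/2).round(1),q.mean(0).round(1),m.sum())
E
python3 look.py; python3 -c "
from g import *
to((.4975,-.2705),.063)"
```

```text
t: 21.15
tool_pos: [0.5581, 0.0216, 0.1026]
ee_rot: [[0.994, 0.113, 0.001], [0.113, -0.994, -0.0], [0.001, 0.0, -1.0]]
force: [0.0, -0.7, -0.6]
opening: 0.0389
grip_force: 0.0
t: 21.98
tool_pos: [0.5714, -0.0987, 0.1845]
ee_rot: [[0.994, 0.113, 0.001], [0.113, -0.994, -0.0], [0.001, 0.0, -1.0]]
force: [0.3, 0.3, -0.2]
opening: 0.0548
grip_force: 0.0
t: 22.82
tool_pos: [0.5574, -0.2389, 0.1841]
top comp -20 -20 z [95.6 98.3]
top comp -20 20 z [5.1 7.6]
top comp 20 -20 z [5.2 8.1]
top comp 20 20 z [5.3 7. ]
top bar [ 547.8 -269.9   95. ] [ 546.9 -269.7   94.9] 209
top bar [ 496.6 -270.6   94.9] [ 496.3 -270.3   95. ] 216
scene comp -20 -20 z [95.2 96.4]
scene comp -20 20 z None
scene comp 20 -20 z None
scene comp 20 20 z None
scene bar [ 595.7 -273.3   94.7] [ 596.1 -273.7   94.8] 208
scene bar [ 547.5 -272.    94.4] [ 549.4 -272.3   94.6] 195
scene bar [ 498.2 -272.4   94.4] [ 498.5 -272.5   94.7] 171
rot [-0.01 -0.    0.03] shift [-3.17  1.26  6.06]
```

```bash
python3 -m handwheel '[[[0.2,-0.8,0.33,0,0,0,0],[0.2,-0.8,0.33,0,0,0,0],[0.2,-0.8,0.32,0,0,0,0],[0.2,-0.77,0.32,0,0,0,0],[0.2,0,0,0.9,0,0,0],[0.2,0,0,0.9,0,0,0],[0.2,0,0,0.9,0,0,0],[0.2,0,0,0.9,0,0,0],[0.2,0,0,0.9,0,0,0],[0.2,0,0,0.6,0,0,0]]]' |head -2
python3 -m handwheel '[[[0.2,0,0,0.95,0,0,0],[0.2,0,0,0,0,0,0],[0.2,0,0,0,0,0,0],[-1,0,0,0,0,0,0],[-1,0,0,0,0,0,0],[-1,0,0,0,0,0,0],[-1,0,0,0,0,0,0],[-1,0,0,0,0,0,0],[-1,0,0,0,0,0,0],[-1,0,0,0,0,0,0]]]' 45
python3 -m handwheel '[[[-1,0,0,-0.2,0,0,0],[-1,0,0,-0.4,0,0,0],[-1,0,0,-0.8,0,0,0],[-1,0,0,-0.9,0,0,0],[-1,0,0,-0.9,0,0,0],[-1,0,0,-0.9,0,0,0],[-1,0,0,-0.9,0,0,0],[-1,0,0,-0.9,0,0,0],[-1,0,0,-0.9,0,0,0],[-1,0,0,0,0,0,0]]]'
python3 -c "
from g import *
for b in((-.02,-.02),(.02,-.02),(-.02,.02),(.02,.02)): to(b2w(b),.2)"
```

```text
t: 23.75
tool_pos: [0.4969, -0.2716, 0.0806]
t: 24.58
tool_pos: [0.4979, -0.2732, 0.0638]
ee_rot: [[0.994, 0.114, 0.001], [0.114, -0.994, -0.001], [0.001, 0.001, -1.0]]
force: [0.1, 0.5, 5.9]
opening: 0.0288
grip_force: 45.0
t: 25.42
tool_pos: [0.4987, -0.274, 0.2022]
ee_rot: [[0.994, 0.113, 0.005], [0.113, -0.994, -0.003], [0.004, 0.003, -1.0]]
force: [2.2, -0.5, -3.6]
opening: 0.0287
grip_force: 45.0
rot [ 0.03 -0.04  0.01] shift [  4.51 -14.25   0.11]
rot [ 0.03 -0.04  0.01] shift [  6.51 -14.25   0.11]
rot [ 0.03 -0.04  0.01] shift [  4.51 -16.25   0.11]
rot [ 0.03 -0.04  0.01] shift [  6.51 -16.25   0.11]
```

```bash
python3 -m handwheel '[[[-1,0.44,-0.95,0,0,0,0],[-1,0.44,-0.95,0,0,0,0],[-1,0.44,-0.95,0,0,0,0],[-1,0.44,-0.95,0,0,0,0],[-1,0.44,-0.95,0,0,0,0],[-1,0.44,-0.95,0,0,0,0],[-1,0.44,-0.95,0,0,0,0],[-1,0.44,-0.95,0,0,0,0],[-1,0.44,-0.95,0,0,0,0],[-1,0.44,-0.95,0,0,0,0]]]'|head -1
python3 -m handwheel '[[[-1,0.45,-0.95,0,0,0,0],[-1,0.45,-0.95,0,0,0,0],[-1,0.45,-0.95,0,0,0,0],[-1,0.45,-0.95,0,0,0,0],[-1,0.45,-0.95,0,0,0,0],[-1,0,0,0,0,0,0],[-1,0,0,0,0,0,0],[-1,0,0,0,0,0,0],[-1,0,0,0,0,0,0],[-1,0,0,0,0,0,0]]]'|head -1; python3 bar.py
```

```text
t: 26.25
t: 27.08
tool [0.5967 0.0236 0.1985] box [ 20.5 -20.3] open 0.0288533109384419
138 19 width 27.5 axis-tool box [-1.5  1.8] axis box [ 19.  -18.6]
150 71 width 27.2 axis-tool box [-1.5  1.1] axis box [ 19.  -19.2]
162 73 width 29.2 axis-tool box [-0.7  1.1] axis box [ 19.8 -19.2]
174 75 width 28.9 axis-tool box [-0.8  0.8] axis box [ 19.7 -19.6]
186 73 width 28.6 axis-tool box [-1.1  0.6] axis box [ 19.5 -19.8]
198 79 width 28.1 axis-tool box [-1.3  0.2] axis box [ 19.2 -20.1]
210 40 width 24.3 axis-tool box [-0.4  1.1] axis box [ 20.1 -19.3]
```

```bash
python3 -m handwheel '[[[-1,0.03,0.02,0.6,0,0,0],[-1,0,0,0.6,0,0,0],[-1,0,0,0.6,0,0,0],[-1,0,0,0.4,0,0,0],[-1,0,0,0.4,0,0,0],[-1,0,0,0.4,0,0,0],[-1,0,0,0.4,0,0,0],[-1,0,0,0,0,0,0],[-1,0,0,0,0,0,0],[-1,0,0,0,0,0,0]]]' | grep -E "tool_pos|force"
python3 -m handwheel '[[[-1,0,0,0.4,0,0,0],[-1,0,0,0.4,0,0,0],[-1,0,0,0.4,0,0,0],[-1,0,0,0.25,0,0,0],[-1,0,0,0,0,0,0],[-0.3,0,0,0,0,0,0],[-0.15,0,0,0,0,0,0],[-0.15,0,0,0,0,0,0],[-0.15,0,0,0,0,0,0],[-0.15,0,0,0,0,0,0]]]' | grep -E "tool_pos|force"
python3 -m handwheel '[[[-0.15,0,0,-0.9,0,0,0],[-0.15,0,0,-0.9,0,0,0],[-0.15,0,0,-0.9,0,0,0],[-0.15,0,0,-0.9,0,0,0],[0,0,1,-0.5,0,0,0],[0,0,1,0,0,0,0],[0.2,0,1,0,0,0,0],[0.2,0,1,0,0,0,0],[0.2,0,1,0,0,0,0],[0.2,0,1,0,0,0,0]]]' | head -2
python3 -m handwheel '[[[0.2,-0.5,1,0,0,0,0],[0.2,-0.5,1,0,0,0,0],[0.2,-0.5,1,0,0,0,0],[0.2,-0.5,1,0,0,0,0],[0.2,-0.5,1,0,0,0,0],[0.2,-0.5,1,0,0,0,0],[0.2,-0.5,1,0,0,0,0],[0.2,-0.5,1,0,0,0,0],[0.2,0,0.4,0,0,0,0],[0.2,0,0,0,0,0,0]]]' | head -2
python3 look.py; python3 -c "
from g import *
to((.5485,-.2715),.063)"
```

```text
tool_pos: [0.5981, 0.0249, 0.1313]
force: [0.0, 0.1, -4.8]
grip_force: 45.0
tool_pos: [0.5983, 0.0248, 0.1028]
force: [-0.3, 0.0, -0.5]
grip_force: 0.0
t: 29.63
tool_pos: [0.6115, -0.0955, 0.1845]
t: 30.47
tool_pos: [0.5506, -0.2731, 0.1842]
top comp -20 -20 z [95.2 97.8]
top comp -20 20 z [5.3 8.6]
top comp 20 -20 z [95.  97.6]
top comp 20 20 z [5.7 9. ]
top bar [ 545.7 -270.    95. ] [ 544.4 -268.7   94.8] 162
scene comp -20 -20 z [95.4 96.2]
scene comp -20 20 z None
scene comp 20 -20 z [95.  96.2]
scene comp 20 20 z None
scene bar [ 594.6 -273.6   95. ] [ 595.9 -273.7   94.7] 207
scene bar [ 548.9 -271.9   94.8] [ 549.1 -272.3   94.6] 189
rot [-0.01 -0.01  0.02] shift [-0.17  0.1   6.06]
```

```bash
python3 -m handwheel '[[[0.2,-0.1,-0.05,0.9,0,0,0],[0.2,0,0,0.9,0,0,0],[0.2,0,0,0.9,0,0,0],[0.2,0,0,0.9,0,0,0],[0.2,0,0,0.9,0,0,0],[0.2,0,0,0.9,0,0,0],[0.2,0,0,0.65,0,0,0],[0.2,0,0,0,0,0,0],[-1,0,0,0,0,0,0],[-1,0,0,0,0,0,0]]]' 45 |head -2
python3 -m handwheel '[[[-1,0,0,0,0,0,0],[-1,0,0,0,0,0,0],[-1,0,0,0,0,0,0],[-1,0,0,0,0,0,0],[-1,0,0,0,0,0,0],[-1,0,0,-0.2,0,0,0],[-1,0,0,-0.4,0,0,0],[-1,0,0,-0.8,0,0,0],[-1,0,0,-0.9,0,0,0],[-1,0,0,-0.9,0,0,0]]]'
python3 -m handwheel '[[[-1,0,0,-0.9,0,0,0],[-1,0,0,-0.9,0,0,0],[-1,0,0,-0.9,0,0,0],[-1,0,0,-0.9,0,0,0],[-1,0,0,0,0,0,0],[-1,0,-1,0,0,0,0],[-1,0,-1,0,0,0,0],[-1,0,-1,0,0,0,0],[-1,0,-1,0,0,0,0],[-1,0,-1,0,0,0,0]]]'
python3 -c "
from g import *
for b in((-.02,.02),(.02,.02)): to(b2w(b),.2)"
```

```text
t: 31.4
tool_pos: [0.5499, -0.2692, 0.0639]
t: 32.23
tool_pos: [0.5473, -0.2688, 0.1265]
ee_rot: [[0.993, 0.114, -0.003], [0.114, -0.994, 0.002], [-0.003, -0.002, -1.0]]
force: [0.9, -0.5, -4.4]
opening: 0.0285
grip_force: 45.0
t: 33.07
tool_pos: [0.5358, -0.1689, 0.1972]
ee_rot: [[0.994, 0.114, -0.003], [0.114, -0.994, 0.001], [-0.003, -0.002, -1.0]]
force: [0.6, -0.8, -4.9]
opening: 0.0287
grip_force: 45.0
rot [-0.02  0.03  0.01] shift [  2.08 -11.24  -0.14]
rot [-0.02  0.03  0.01] shift [  4.08 -11.24  -0.14]
```

```bash
python3 -m handwheel '[[[-1,0.19,-1,0,0,0,0],[-1,0.19,-1,0,0,0,0],[-1,0.19,-1,0,0,0,0],[-1,0.19,-1,0,0,0,0],[-1,0.19,-1,0,0,0,0],[-1,0.19,-1,0,0,0,0],[-1,0.19,-1,0,0,0,0],[-1,0.19,-1,0,0,0,0],[-1,0.19,-1,0,0,0,0],[-1,0.19,-1,0,0,0,0]]]'|head -1
python3 -m handwheel '[[[-1,0.17,-0.8,0,0,0,0],[-1,0,-0.2,0,0,0,0],[-1,0,0,0,0,0,0],[-1,0,0,0,0,0,0],[-1,0,0,0,0,0,0],[-1,0,0,0,0,0,0],[-1,0,0,0,0,0,0],[-1,0,0,0,0,0,0],[-1,0,0,0,0,0,0],[-1,0,0,0,0,0,0]]]'|head -1; python3 bar.py
```

```text
t: 33.9
t: 34.73
tool [0.5536 0.0527 0.199 ] box [-19.   13.4] open 0.028412465737976327
139 22 width 28.6 axis-tool box [-2.  -0.5] axis box [-20.9  12.9]
151 67 width 28.6 axis-tool box [-2.2 -0.5] axis box [-21.2  12.9]
163 73 width 28.3 axis-tool box [-2.1 -1.2] axis box [-21.1  12.2]
175 72 width 27.9 axis-tool box [-2.6 -1. ] axis box [-21.6  12.4]
187 73 width 29.8 axis-tool box [-2.4  0.2] axis box [-21.4  13.6]
199 74 width 27.5 axis-tool box [-1.9  0.1] axis box [-20.9  13.5]
211 43 width 27.1 axis-tool box [-1.6 -0.5] axis box [-20.6  13. ]
```

```bash
python3 -m handwheel '[[[-1,0.06,-0.36,0,0,0,0],[-1,0,0,0.6,0,0,0],[-1,0,0,0.6,0,0,0],[-1,0,0,0.6,0,0,0],[-1,0,0,0.4,0,0,0],[-1,0,0,0.4,0,0,0],[-1,0,0,0.4,0,0,0],[-1,0,0,0.4,0,0,0],[-1,0,0,0,0,0,0],[-1,0,0,0,0,0,0]]]' | grep -E "tool_pos|force"
python3 -m handwheel '[[[-1,0,0,0.4,0,0,0],[-1,0,0,0.4,0,0,0],[-1,0,0,0.4,0,0,0],[-1,0,0,0.25,0,0,0],[-1,0,0,0,0,0,0],[-0.3,0,0,0,0,0,0],[-0.15,0,0,0,0,0,0],[-0.15,0,0,0,0,0,0],[-0.15,0,0,0,0,0,0],[-0.15,0,0,0,0,0,0]]]' | grep -E "tool_pos|force"
python3 -m handwheel '[[[-0.15,0,0,-0.9,0,0,0],[-0.15,0,0,-0.9,0,0,0],[-0.15,0,0,-0.9,0,0,0],[-0.15,0,0,-0.9,0,0,0],[0,0,1,-0.5,0,0,0],[0,0,1,0,0,0,0],[0.2,0,1,0,0,0,0],[0.2,0,1,0,0,0,0],[0.2,0,1,0,0,0,0],[0.2,0,1,0,0,0,0]]]' | head -2
python3 -m handwheel '[[[0.2,0,1,0,0,0,0],[0.2,0,1,0,0,0,0],[0.2,0,1,0,0,0,0],[0.2,0,1,0,0,0,0],[0.2,0,1,0,0,0,0],[0.2,0,1,0,0,0,0],[0.2,0,1,0,0,0,0],[0.2,0,1,0,0,0,0],[0.2,0,1,0,0,0,0],[0.2,0,1,0,0,0,0]]]' | head -2
python3 look.py; python3 -c "
from g import *
to((.5945,-.2722),.063)"
```

```text
tool_pos: [0.5537, 0.0602, 0.1305]
force: [0.2, -0.3, -5.0]
grip_force: 45.0
tool_pos: [0.5547, 0.0603, 0.1028]
force: [1.1, -0.0, -0.6]
grip_force: 0.0
t: 37.28
tool_pos: [0.5678, -0.06, 0.1845]
t: 38.12
tool_pos: [0.5905, -0.2588, 0.1844]
top comp -20 -20 z [95.  97.7]
top comp -20 20 z [95.2 97.9]
top comp 20 -20 z [95.1 97.7]
top comp 20 20 z [6.1 8.1]
top bar [ 591.1 -271.5   95. ] [ 591.6 -271.    94.9] 168
scene comp -20 -20 z [95.2 96.8]
scene comp -20 20 z [95.  95.9]
scene comp 20 -20 z [95.2 97. ]
scene comp 20 20 z None
scene bar [ 595.4 -273.2   94.9] [ 596.1 -273.6   94.9] 206
rot [ 0.02  0.   -0.04] shift [0.18 0.52 6.05]
```

```bash
python3 -m handwheel '[[[0.2,0.15,0.45,0.9,0,0,0],[0.2,0,0,0.9,0,0,0],[0.2,0,0,0.9,0,0,0],[0.2,0,0,0.9,0,0,0],[0.2,0,0,0.9,0,0,0],[0.2,0,0,0.9,0,0,0],[0.2,0,0,0.65,0,0,0],[0.2,0,0,0,0,0,0],[-1,0,0,0,0,0,0],[-1,0,0,0,0,0,0]]]' 45 |head -2
python3 -m handwheel '[[[-1,0,0,0,0,0,0],[-1,0,0,0,0,0,0],[-1,0,0,0,0,0,0],[-1,0,0,0,0,0,0],[-1,0,0,0,0,0,0],[-1,0,0,-0.2,0,0,0],[-1,0,0,-0.4,0,0,0],[-1,0,0,-0.8,0,0,0],[-1,0,0,-0.9,0,0,0],[-1,0,0,-0.9,0,0,0]]]'
python3 -m handwheel '[[[-1,0,0,-0.9,0,0,0],[-1,0,0,-0.9,0,0,0],[-1,0,0,-0.9,0,0,0],[-1,0,0,-0.9,0,0,0],[-1,0,0,0,0,0,0],[-1,0,0,0,0,0,-1],[-1,0,0,0,0,0,-1],[-1,0,0,0,0,0,-1],[-1,0,0,0,0,0,0],[-1,0,0,0,0,0,0]]]'
python3 -c "
from g import *
to(b2w((.02,.02)),.2,.3)"
```

```text
t: 39.05
tool_pos: [0.5952, -0.2662, 0.0641]
t: 39.88
tool_pos: [0.5928, -0.2649, 0.1262]
ee_rot: [[0.993, 0.114, -0.004], [0.114, -0.993, 0.003], [-0.003, -0.003, -1.0]]
force: [0.5, 0.7, -6.6]
opening: 0.0286
grip_force: 44.7
t: 40.72
tool_pos: [0.5933, -0.2657, 0.1973]
ee_rot: [[0.917, 0.4, -0.003], [0.4, -0.917, 0.002], [-0.002, -0.003, -1.0]]
force: [-0.3, -0.8, -6.6]
opening: 0.0288
grip_force: 44.7
rot [-0.03  0.02 -0.01] shift [  6.53 -15.12  -0.14]
```

```bash
python3 -m handwheel '[[[-1,0.43,-1,0,0,0,0],[-1,0.43,-1,0,0,0,0],[-1,0.43,-1,0,0,0,0],[-1,0.43,-1,0,0,0,0],[-1,0.43,-1,0,0,0,0],[-1,0.43,-1,0,0,0,0],[-1,0.43,-1,0,0,0,0],[-1,0.43,-1,0,0,0,0],[-1,0.43,-1,0,0,0,0],[-1,0.43,-1,0,0,0,0]]]'|head -1
python3 -m handwheel '[[[-1,0.44,-1,0,0,0,0],[-1,0.44,-1,0,0,0,0],[-1,0.44,-1,0,0,0,0],[-1,0.44,-1,0,0,0,0],[-1,0.44,-1,0,0,0,0],[-1,0,-0.1,0,0,0,0],[-1,0,0,0,0,0,0],[-1,0,0,0,0,0,0],[-1,0,0,0,0,0,0],[-1,0,0,0,0,0,0]]]'|head -1; python3 bar.py
```

```text
t: 41.55
t: 42.38
tool [0.5919 0.0608 0.1987] box [20.  17.2] open 0.02847795671987611
138 24 width 27.5 axis-tool box [-1.  -5.1] axis box [19.  12.1]
150 64 width 29.5 axis-tool box [-0.8 -5.2] axis box [19.2 12. ]
162 75 width 27.4 axis-tool box [-0.5 -4.3] axis box [19.5 12.9]
174 75 width 29.6 axis-tool box [-1. -3.] axis box [19.  14.2]
186 79 width 28.6 axis-tool box [-1.1 -2.7] axis box [18.9 14.5]
198 77 width 29.1 axis-tool box [-1.3 -1.3] axis box [18.7 15.9]
210 48 width 28.2 axis-tool box [-1.3 -1.7] axis box [18.7 15.5]
```

```bash
python3 -m handwheel '[[[-1,0.13,-0.25,0,0.5,0,0],[-1,0,0,0,0,0,0],[-1,0,0,0,0,0,0],[-1,0,0,0,0,0,0],[-1,0,0,0,0,0,0],[-1,0,0,0,0,0,0],[-1,0,0,0,0,0,0],[-1,0,0,0,0,0,0],[-1,0,0,0,0,0,0],[-1,0,0,0,0,0,0]]]'|sed -n 1,3p; python3 bar.py
```

```text
t: 43.27
tool_pos: [0.5923, 0.0682, 0.199]
ee_rot: [[0.916, 0.402, -0.02], [0.402, -0.914, 0.046], [0.0, -0.05, -0.999]]
tool [0.5923 0.0682 0.199 ] box [21.1 24.4] open 0.028629941743640315
138 22 width 27.4 axis-tool box [-1.6 -3.1] axis box [19.6 21.4]
150 68 width 28.2 axis-tool box [-1.3 -2.7] axis box [19.9 21.7]
162 67 width 27.8 axis-tool box [-1.5 -2.3] axis box [19.7 22.2]
174 75 width 30.0 axis-tool box [-1.2 -2.1] axis box [20.  22.3]
186 76 width 28.5 axis-tool box [-1.4 -2.5] axis box [19.7 21.9]
198 78 width 28.9 axis-tool box [-1.7 -2. ] axis box [19.5 22.5]
210 34 width 27.3 axis-tool box [-0.3 -1.3] axis box [20.8 23.1]
```

```bash
python3 -m handwheel '[[[-1,-0.02,0.1,0,0,0,0],[-1,0,0.03,0.6,0,0,0],[-1,0,0.03,0.6,0,0,0],[-1,0,0.03,0.6,0,0,0],[-1,0,0.02,0.4,0,0,0],[-1,0,0.02,0.4,0,0,0],[-1,0,0.02,0.4,0,0,0],[-1,0,0.02,0.4,0,0,0],[-1,0,0,0,0,0,0],[-1,0,0,0,0,0,0]]]' | grep -E "tool_pos|force"; python3 bar.py
```

```text
tool_pos: [0.5924, 0.0661, 0.1303]
force: [0.8, -0.0, -4.6]
grip_force: 44.7
tool [0.5924 0.0661 0.1303] box [21.1 22.4] open 0.02913046769659938
70 21 width 16.1 axis-tool box [11.9 -1.4] axis box [33. 21.]
82 38 width 47.2 axis-tool box [  7.1 -14.6] axis box [28.2  7.8]
94 134 width 55.9 axis-tool box [  8.1 -11. ] axis box [29.2 11.4]
106 101 width 45.3 axis-tool box [10.6 -2.7] axis box [31.7 19.7]
118 149 width 46.7 axis-tool box [5.  3.6] axis box [26.1 26. ]
130 79 width 45.8 axis-tool box [3.5 6.4] axis box [24.6 28.8]
142 25 width 26.7 axis-tool box [-0.3 -1. ] axis box [20.8 21.4]
```

```bash
python3 -m handwheel '[[[-1,0,0.02,0.4,0,0,0],[-1,0,0.02,0.4,0,0,0],[-1,0,0.02,0.4,0,0,0],[-1,0,0,0,0,0,0],[-1,0,0,0,0,0,0],[-0.3,0,0,0,0,0,0],[-0.15,0,0,0,0,0,0],[-0.15,0,0,0,0,0,0],[-0.15,0,0,0,0,0,0],[-0.15,0,0,0,0,0,0]]]' | grep -E "tool_pos|force"
python3 -m handwheel '[[[-0.15,0,0,-0.9,0,0,0],[-0.15,0,0,-0.9,0,0,0],[-0.15,0,0,-0.9,0,0,0],[-0.15,0,0,-0.9,0,0,0],[-0.15,0,0,-0.5,-0.5,0,0],[0,0,1,0,0,0,0],[0.2,0,1,0,0,0,0],[0.2,0,1,0,0,0,0],[0.2,0,1,0,0,0,0],[0.2,0,1,0,0,0,0]]]' | head -2
python3 -m handwheel '[[[0.2,0,1,0,0,0,0],[0.2,0,1,0,0,0,0],[0.2,0,1,0,0,0,0],[0.2,0,1,0,0,0,0],[0.2,0,0,0,0,0,0],[0.2,0,0,0,0,0,0],[0.2,0,0,0,0,0,0],[0.2,0,0,0,0,0,0],[0.2,0,0,0,0,0,0],[0.2,0,0,0,0,0,0]]]' | head -2
python3 look.py; python3 m.py 2>/dev/null| grep -E "packing|rib"
```

```text
tool_pos: [0.5933, 0.0662, 0.1076]
force: [0.1, -0.3, -0.3]
grip_force: 0.0
t: 45.87
tool_pos: [0.635, -0.03, 0.1892]
t: 46.7
tool_pos: [0.6666, -0.1013, 0.1889]
top comp -20 -20 z [95.3 97.4]
top comp -20 20 z [95.3 97.8]
top comp 20 -20 z [95.3 97.1]
top comp 20 20 z [95.3 97.9]
scene comp -20 -20 z None
scene comp -20 20 z [95.3 96.5]
scene comp 20 -20 z [95.3 96.3]
scene comp 20 20 z [95.1 96. ]
```

```bash
cat > pk.py <<'E'
from g import *
for n in('top','scene'):
    c=cam(n); P=cloud(c)*1000
    dark=(c['frame'].max(2)<75)&(P[...,2]<25)&(P[...,2]>2.5)&(abs(P[...,0]-489)<110)&(abs(P[...,1]-319)<110)
    N,l,s,_=cv2.connectedComponentsWithStats(dark.astype(np.uint8))
    i=1+np.argmax(s[1:,4]); 
    k=cv2.findContours((l==i).astype(np.uint8),0,1)[0][0][:,0]
    W=np.array([ray(c,u,v,.006)[:2] for u,v in k])*1000; r=cv2.minAreaRect(W.astype(np.float32)); print(n,"pack",s[i],r)
    m=(l==i)&(P[...,2]>13); k=P[m][:,:2]; r=cv2.minAreaRect(k.astype(np.float32)); print(n,"rib",m.sum(),r,np.median(P[m],0).round(1), "zmax",P[l==i][:,2].max().round(1))
    x=k-k.mean(0); w,v=np.linalg.eigh(x.T@x); print("rib axis deg",np.degrees(np.arctan2(v[1,1],v[0,1])), "centre",k.mean(0))
o=get_obs(); print(o['tool_pos'],o['ee_rot'][0])
E
python3 pk.py
```

```text
top pack [149 245  34  35 983] ((489.6524963378906, 319.7078552246094), (65.54560089111328, 64.4113540649414), 12.97447681427002)
top rib 133 ((489.9197998046875, 320.41607666015625), (13.031462669372559, 38.97492599487305), 14.074841499328613) [489.5 320.4  18. ] zmax 23.5
rib axis deg 103.81929935802533 centre [489.46547726 320.40881024]
scene pack [388 196  29  18 358] ((491.7729797363281, 316.1650085449219), (62.69538116455078, 65.94224548339844), 12.795561790466309)
scene rib 53 ((491.1630859375, 316.28411865234375), (13.441019058227539, 37.44475555419922), 15.490458488464355) [492.1 315.4  17.2] zmax 20.6
rib axis deg 101.41937042089353 centre [491.86646607 315.32727754]
[ 0.66668782 -0.10228228  0.18868709] [9.15525378e-01 4.02260217e-01 2.43578022e-06]
```

```bash
python3 -m handwheel '[[[0,0,0,0,0,0,-1],[0,0,0,0,0,0,-1],[0,0,0,0,0,0,-1],[0,0,0,0,0,0,-1],[0,0,0,0,0,0,-1],[0,0,0,0,0,0,-1],[0,0,0,0,0,0,-1],[0,0,0,0,0,0,-1],[0,0,0,0,0,0,-1],[0,0,0,0,0,0,-1]]]' 20|head -1
python3 -m handwheel '[[[0,0,0,0,0,0,-1],[0,0,0,0,0,0,-1],[0,0,0,0,0,0,-1],[0,0,0,0,0,0,-0.9],[0,0,0,0,0,0,0],[0,0,0,0,0,0,0],[0,0,0,0,0,0,0],[0,0,0,0,0,0,0],[0,0,0,0,0,0,0],[0,0,0,0,0,0,0]]]'|sed -n 1,3p
python3 -c "
from g import *
to((.4905,.3185),.08,np.radians(96.85)); print(np.round(get_obs()['q'],2))"
```

```text
t: 47.78
t: 48.62
tool_pos: [0.6668, -0.1024, 0.1887]
ee_rot: [[-0.23, 0.973, 0.0], [0.973, 0.23, -0.0], [-0.0, 0.0, -1.0]]
rot [0. 0. 0.] shift [22.51 -3.74  5.44]
[ 0.59  0.64 -0.75  1.51  0.46  1.17 -0.  ]
```

```bash
for i in 1 2; do python3 -m handwheel '[[[-0.2,1,-0.17,0,0,0,0],[-0.2,1,-0.17,0,0,0,0],[-0.2,1,-0.17,0,0,0,0],[-0.2,1,-0.17,0,0,0,0],[-0.2,1,-0.17,0,0,0,0],[-0.2,1,-0.17,0,0,0,0],[-0.2,1,-0.17,0,0,0,0],[-0.2,1,-0.17,0,0,0,0],[-0.2,1,-0.17,0,0,0,0],[-0.2,1,-0.17,0,0,0,0]]]'|head -1;done
python3 -m handwheel '[[[-0.2,1,-0.17,0,0,0,0],[-0.2,1,-0.17,0,0,0,0],[-0.2,0.5,0,0,0,0,0],[-0.2,0,0,1,0,0,0],[-0.2,0,0,1,0,0,0],[-0.2,0,0,1,0,0,0],[-0.2,0,0,1,0,0,0],[-0.2,0,0,1,0,0,0],[-0.2,0,0,0,0,0,0],[-0.2,0,0,0,0,0,0]]]'|sed -n 1,3p
python3 pk.py;python3 -c "
from g import *
to((.4905,.3185),-.010,np.radians(96.85)); c=cam('scene'); cv2.imwrite('pics/p1.png',cv2.resize(c['frame'][130:250,340:480,::-1],None,fx=4,fy=4))"
```

```text
t: 49.45
t: 50.28
t: 51.12
tool_pos: [0.4898, 0.3176, 0.0881]
ee_rot: [[-0.23, 0.973, -0.002], [0.973, 0.23, -0.001], [-0.001, -0.002, -1.0]]
top pack [174 245   3   3   6] ((524.1129150390625, 305.2360534667969), (5.779414176940918, 2.7334721088409424), 52.764278411865234)
top rib 0 ((0.0, 0.0), (0.0, 0.0), 0.0) [nan nan nan] zmax 9.5
rib axis deg 90.0 centre [nan nan]
scene pack [388 196  30  19 361] ((491.7681884765625, 315.8328857421875), (62.53898620605469, 68.05052947998047), 12.795561790466309)
scene rib 49 ((491.5987548828125, 317.28656005859375), (12.450812339782715, 36.66841506958008), 12.32470417022705) [491.5 314.6  17.5] zmax 21.4
rib axis deg 103.73928392581955 centre [492.10361599 315.14358895]
[0.49080081 0.31867617 0.08985787] [-0.230566    0.97305568  0.00140352]
rot [ 0.02 -0.01  0.01] shift [-0.01 -0.02  4.99]
  return _methods._mean(a, axis=axis, dtype=dtype,
  ret = um.true_divide(
pk.py:10: RuntimeWarning: Mean of empty slice.
  x=k-k.mean(0); w,v=np.linalg.eigh(x.T@x); print("rib axis deg",np.degrees(np.arctan2(v[1,1],v[0,1])), "centre",k.mean(0))
```

View pics/p1.png

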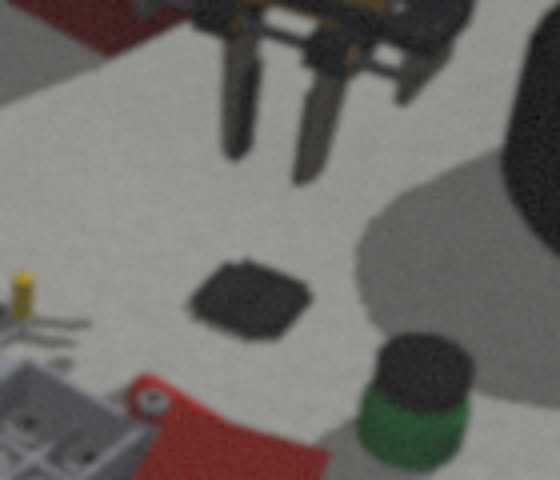

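```bash
python3 -m handwheel '[[[-0.2,0,-0.03,0.8,0,0,0],[-0.2,0,0,0.8,0,0,0],[-0.2,0,0,0.8,0,0,0],[-0.2,0,0,0.8,0,0,0],[-0.2,0,0,0.8,0,0,0],[-0.2,0,0,0.5,0,0,0],[-0.2,0,0,0.3,0,0,0],[-0.2,0,0,0.2,0,0,0],[-0.2,0,0,0,0,0,0],[-0.2,0,0,0,0,0,0]]]' 25
python3 -m handwheel '[[[-1,0,0,0,0,0,0],[-1,0,0,0,0,0,0],[-1,0,0,0,0,0,0],[-1,0,0,0,0,0,0],[-1,0,0,0,0,0,0],[-1,0,0,0,0,0,0],[-1,0,0,0,0,0,0],[-1,0,0,0,0,0,0],[-1,0,0,0,0,0,0],[-1,0,0,0,0,0,0]]]'
```

```text
t: 52.1
tool_pos: [0.4899, 0.3184, -0.0107]
ee_rot: [[-0.231, 0.973, 0.001], [0.973, 0.231, 0.001], [0.0, 0.001, -1.0]]
force: [-0.2, -0.6, -1.1]
opening: 0.0368
grip_force: 0.0
t: 52.93
tool_pos: [0.4897, 0.3181, -0.011]
ee_rot: [[-0.231, 0.973, 0.0], [0.973, 0.231, 0.0], [-0.0, 0.0, -1.0]]
force: [-0.4, -1.0, 6.0]
opening: 0.0116
grip_force: 25.0
```

```bash
python3 -m handwheel '[[[-1,0,0,-0.3,0,0,0],[-1,0,0,-0.7,0,0,0],[-1,0,0,-1,0,0,0],[-1,0,0,-1,0,0,0],[-1,0,0,-1,0,0,0],[-1,0,0,-1,0,0,0],[-1,0,0,-1,0,0,0],[-1,0,0,-1,0,0,0],[-1,0,0,-1,0,0,0],[-1,0,0,-1,0,0,0]]]'|head -1
python3 -m handwheel '[[[-1,0,0,0,0,0,0.6],[-1,0,0,0,0,0,0.6],[-1,0,0,0,0,0,0],[-1,0,0,0,0,0,0],[-1,0,0,0,0,0,0],[-1,0,0,0,0,0,0],[-1,0,0,0,0,0,0],[-1,0,0,0,0,0,0],[-1,0,0,0,0,0,0],[-1,0,0,0,0,0,0]]]'
python3 -c "
from g import *
to(b2w((0,0)),.17,np.radians(90))
c=cam('scene');p=np.array(get_obs()['tool_pos']);P=cloud(c); m=(c['frame'].max(2)<80)&(np.hypot(P[...,0]-p[0],P[...,1]-p[1])<.055)&(P[...,2]<p[2]+.0195)&(P[...,2]>p[2]-.02)
q=P[m]; print(m.sum(),cv2.minAreaRect((q[:,:2]*1000).astype(np.float32)),p,np.percentile(q[:,2],[2,50,98]))
cv2.imwrite('pics/p2.png',cv2.resize(c['frame'][100:240,330:490,::-1],None,fx=4,fy=4))"
```

```text
t: 53.77
t: 54.6
tool_pos: [0.4894, 0.318, 0.1685]
ee_rot: [[-0.113, 0.994, -0.0], [0.994, 0.113, -0.0], [-0.0, -0.0, -1.0]]
force: [0.4, 0.5, -1.1]
opening: 0.0116
grip_force: 25.0
rot [-0.    0.    0.01] shift [-14.21   2.65  -0.07]
266 ((490.5242919921875, 317.8137512207031), (67.3198471069336, 66.43982696533203), 7.840459823608398) [0.48940977 0.31798142 0.16851427] [0.18125441 0.18512098 0.18759933]
```

View pics/p2.png

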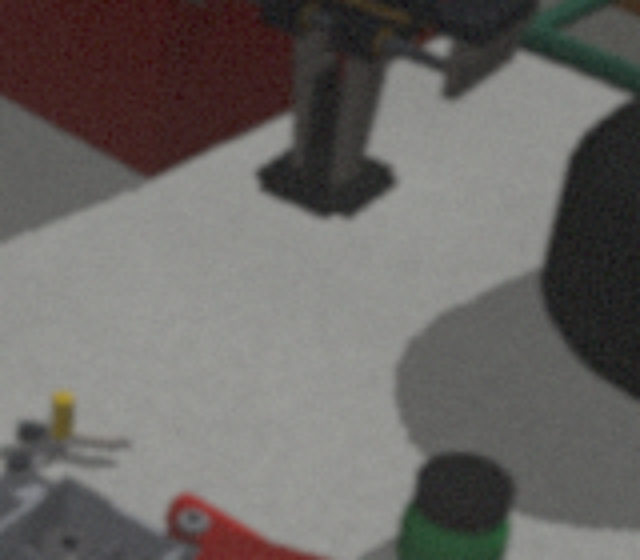

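```bash
python3 -m handwheel '[[[-1,-0.95,0.18,0,0,0,0.05],[-1,-0.95,0.18,0,0,0,0.05],[-1,-0.95,0.18,0,0,0,0],[-1,-0.95,0.18,0,0,0,0],[-1,-0.95,0.18,0,0,0,0],[-1,-0.95,0.18,0,0,0,0],[-1,-0.95,0.18,0,0,0,0],[-1,-0.95,0.18,0,0,0,0],[-1,-0.95,0.18,0,0,0,0],[-1,-0.95,0.18,0,0,0,0]]]'|head -1
python3 -m handwheel '[[[-1,-0.95,0.18,0,0,0,0],[-1,-0.95,0.18,0,0,0,0],[-1,-0.95,0.18,0,0,0,0],[-1,-0.9,0.15,0,0,0,0],[-1,-0.2,0.1,0,0,0,0],[-1,-0.2,0,0,0,0,0],[-1,0,0,0,0,0,0],[-1,0,0,0,0,0,0],[-1,0,0,0,0,0,0],[-1,0,0,0,0,0,0]]]'|sed -n 1,3p
cat > hp.py <<'E'
from g import *
c=cam('scene');p=np.array(get_obs()['tool_pos']);P=cloud(c); m=(c['frame'].max(2)<80)&(np.hypot(P[...,0]-p[0],P[...,1]-p[1])<.05)&(P[...,2]<p[2]+.0195)&(P[...,2]>p[2]+.005)
q=P[m]; r=cv2.minAreaRect((q[:,:2]*1000).astype(np.float32)); print(m.sum(),r,p,"centre box",w2b(np.array(r[0])/1000)*1000,"tool box",w2b(p)*1000)
to(b2w((0,0)),.086,np.radians(90))
E
python3 hp.py
```

```text
t: 55.48
t: 56.32
tool_pos: [0.5691, 0.0531, 0.1688]
ee_rot: [[-0.105, 0.995, 0.0], [0.995, 0.105, 0.0], [0.0, 0.0, -1.0]]
437 ((569.7845458984375, 53.614585876464844), (65.60655975341797, 67.3050308227539), 6.089875221252441) [0.56909562 0.05289912 0.16873098] centre box [-2.82786588 12.51145151] tool box [-3.59280691 11.87790467]
rot [ 0.   -0.   -0.08] shift [-0.59  0.18  4.14]
```

```bash
python3 -m handwheel '[[[-1,-0.62,0.15,0,0,0,0],[-1,0,0,0,0,0,0],[-1,0,0,0.7,0,0,0],[-1,0,0,0.7,0,0,0],[-1,0,0,0,0,0,0],[-1,0,0,0,0,0,0],[-1,0,0,0,0,0,0],[-1,0,0,0,0,0,0],[-1,0,0,0,0,0,0],[-1,0,0,0,0,0,0]]]'|sed -n 1,4p
python3 hp.py;  python3 -c "
from g import *
c=cam('scene');cv2.imwrite('pics/p3.png',cv2.resize(c['frame'][160:290,280:420,::-1],None,fx=4,fy=4))"
```

```text
t: 57.2
tool_pos: [0.5738, 0.04, 0.141]
ee_rot: [[-0.103, 0.995, 0.001], [0.995, 0.103, -0.0], [-0.0, 0.001, -1.0]]
force: [-0.4, 0.8, -0.5]
468 ((574.1036376953125, 40.101043701171875), (67.1413803100586, 64.77018737792969), 6.271212577819824) [0.57378963 0.03983072 0.14098512] centre box [-0.05417162 -1.40174353] tool box [-0.39655613 -1.63508498]
rot [ 0.01  0.   -0.1 ] shift [0.08 0.02 2.75]
```

View pics/p3.png

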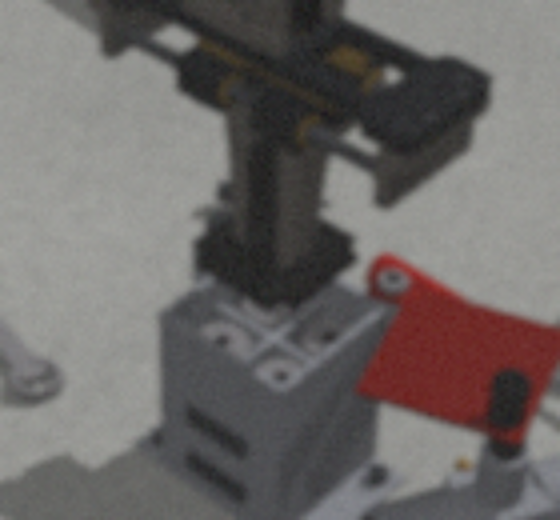

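Packing hangs level and square, centred over the opening, with the bars visible below it. Next I lower it in.

```bash
python3 -m handwheel '[[[-1,0.05,0,0,0,0,0],[-1,0,0,0.5,0,0,0],[-1,0,0,0.5,0,0,0],[-1,0,0,0.4,0,0,0],[-1,0,0,0.4,0,0,0],[-1,0,0,0.3,0,0,0],[-1,0,0,0.3,0,0,0],[-1,0,0,0.2,0,0,0],[-1,0,0,0,0,0,0],[-1,0,0,0,0,0,0]]]'|sed -n 1,4p
```

```text
t: 58.13
tool_pos: [0.5735, 0.0409, 0.0885]
ee_rot: [[-0.103, 0.995, -0.0], [0.995, 0.103, 0.0], [0.0, -0.0, -1.0]]
force: [0.0, -0.5, -0.8]
```

Free so far. I lower it the last 2 mm, open slightly and rise.

```bash
python3 -m handwheel '[[[-1,0,0,0.12,0,0,0],[-1,0,0,0,0,0,0],[-0.6,0,0,0,0,0,0],[-0.45,0,0,0,0,0,0],[-0.45,0,0,0,0,0,0],[-0.45,0,0,0,0,0,0],[-0.45,0,0,0,0,0,0],[-0.45,0,0,-0.4,0,0,0],[-0.45,0,0,-0.9,0,0,0],[-0.45,0,0,-0.9,0,0,0]]]'|sed -n 1,5p
python3 -m handwheel '[[[-0.45,0,0,-0.9,0,0,0],[-0.45,0,0,-0.9,0,0,0],[-0.45,0,0,-0.9,0,0,0],[-0.2,-1,0,-0.2,0,0,0],[-0.2,-1,0,0,0,0,0],[-0.2,-1,0,0,0,0,0],[-0.2,-1,0,0,0,0,0],[-0.2,-1,0,0,0,0,0],[-0.2,-1,0,0,0,0,0],[-0.2,-1,0,0,0,0,0]]]'|sed -n 1,2p
python3 -m handwheel '[[[-0.2,-1,0,0,0,0,0],[-0.2,-1,0,0,0,0,0],[-0.2,-1,0,0,0,0,0],[-0.2,0,0,0,0,0,0],[-0.2,0,0,0,0,0,0],[-0.2,0,0,0,0,0,0],[-0.2,0,0,0,0,0,0],[-0.2,0,0,0,0,0,0],[-0.2,0,0,0,0,0,0],[-0.2,0,0,0,0,0,0]]]'|sed -n 1,2p
python3 -c "
from g import *
t=cam('top'); s=cam('scene')
for c in(t,s):
    P=cloud(c); B=np.array([[w2b(p) for p in r] for r in P[150:300,250:420]]); Z=P[150:300,250:420,2]; d=c['frame'][150:300,250:420].max(2)<75
    m=(abs(B)<.04).all(-1)&d&(Z>.09)&(Z<.13); q=B[m]*1000; z=Z[m]*1000; print(m.sum(),'extent',np.percentile(q,[2,98],axis=0).round(1),'plate z',np.median(z[(z<109)]),'rib z',np.median(z[z>=109]), 'rib ext',np.percentile(q[z>111],[3,97],axis=0).round(1))
# knob
P=cloud(t);m=(t['frame'].max(2)<60)&(abs(P[...,2]-.1475)<.004)&(abs(P[...,0]-.71)<.06)&(abs(P[...,1]-.07)<.06)
k=w2b(P[m].mean(0))*1000; d=k-[36,51]; print(m.sum(),k,np.arctan2(d[1],d[0])-np.arctan2(-81,-66),b2w(k/1000))
cv2.imwrite('pics/o2.png',np.hstack([cv2.resize(c['frame'][a:a+130,b:b+130,::-1],(390,390)) for c,a,b in((t,150,250),(s,180,290))]))"
```

```text
t: 58.97
tool_pos: [0.573, 0.0409, 0.1307]
ee_rot: [[-0.103, 0.995, -0.001], [0.995, 0.103, 0.0], [0.0, -0.001, -1.0]]
force: [0.4, 0.9, -0.6]
opening: 0.025
t: 59.8
tool_pos: [0.5879, -0.0994, 0.189]
t: 60.63
tool_pos: [0.5941, -0.1574, 0.1884]
1338 extent [[-31.3 -27.3]
 [ 39.2  36.2]] plate z 102.98665021484356 rib z 114.44907484636641 rib ext [[ -8.6 -12.9]
 [ 39.3  25.1]]
646 extent [[-37.6 -24.4]
 [ 25.4  36.9]] plate z 103.03419087774984 rib z 114.68878686923195 rib ext [[ -7.7 -16. ]
 [  4.2  21.8]]
76 [133.01922933  11.9185823 ] 1.871569424936644 [0.70483837 0.068286  ]
```

View pics/o2.png

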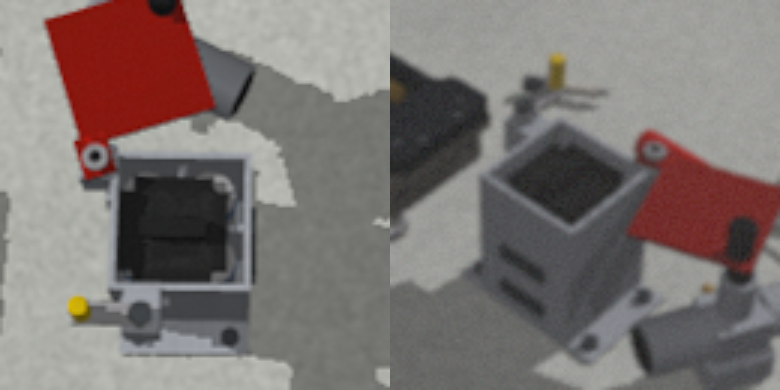

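```bash
python3 -c "
from g import *
to((.705,.0683),.107,np.radians(90))"
```

```text
rot [-0.    0.   -0.09] shift [10.61  6.78  4.06]
```

```bash
python3 -m handwheel '[[[-0.2,0.97,0.62,0,0,0,0],[-0.2,0.97,0.62,0,0,0,0],[-0.2,0.97,0.62,0,0,0,0],[-0.2,0.97,0.62,0,0,0,0],[-0.2,0.97,0.62,0,0,0,0],[-0.2,0.97,0.62,0,0,0,0],[-0.2,0.97,0.62,0,0,0,0],[-0.2,0.97,0.62,0,0,0,0],[-0.2,0.97,0.62,0,0,0,0],[-0.2,0.97,0.62,0,0,0,0]]]'|head -1
python3 -m handwheel '[[[-0.2,0.91,0.58,0,0,0,0],[-0.2,0,0,0,0,0,0],[-0.2,0,0,0,0,0,0],[-0.2,0,0,0.9,0,0,0],[-0.2,0,0,0.5,0,0,0],[-0.2,0,0,0,0,0,0],[-0.2,0,0,0,0,0,0],[-0.2,0,0,0,0,0,0],[-0.2,0,0,0,0,0,0],[-0.2,0,0,0,0,0,0]]]'|sed -n 1,4p
python3 -c "
from g import *
to((.705,.0683),.107,np.radians(90))
s=cam('scene');P=cloud(s);m=(s['frame'].max(2)<75)&(abs(P[...,2]-.135)<.012)&(np.hypot(P[...,0]-.705,P[...,1]-.068)<.03)
print(m.sum(),P[m].mean(0))"
```

```text
t: 61.57
t: 62.4
tool_pos: [0.7075, 0.0667, 0.1611]
ee_rot: [[-0.102, 0.995, 0.001], [0.995, 0.102, 0.0], [-0.0, 0.001, -1.0]]
force: [-0.3, 0.4, 0.5]
rot [ 0.01  0.   -0.1 ] shift [ 0.09 -0.11  2.7 ]
96 [0.70927261 0.06257525 0.13682315]
```

```bash
python3 -m handwheel '[[[-0.2,0.05,-0.13,0.9,0,0,0],[-0.2,0,0,0.9,0,0,0],[-0.2,0,0,0.9,0,0,0],[-0.2,0,0,0,0,0,0],[-1,0,0,0,0,0,0],[-1,0,0,0,0,0,0],[-1,0,0,0,0,0,0],[-1,0,0,0,0,0,0],[-1,0,0,0,0,0,0],[-1,0,0,0,0,0,0]]]' 15
python3 -m handwheel '[[[-1,-0.33,-0.15,0,0,0,0],[-1,-0.46,-0.25,0,0,0,0],[-1,-0.43,-0.3,0,0,0,0],[-1,-0.4,-0.34,0,0,0,0],[-1,-0.36,-0.38,0,0,0,0],[-1,-0.32,-0.41,0,0,0,0],[-1,-0.28,-0.44,0,0,0,0],[-1,-0.23,-0.47,0,0,0,0],[-1,-0.19,-0.49,0,0,0,0],[-1,-0.14,-0.5,0,0,0,0]]]'
python3 -c "
from g import *
b=w2b(get_obs()['tool_pos'])*1000; d=b-[36,51]; print(b,np.hypot(*d),np.arctan2(d[1],d[0])-np.arctan2(-81,-66))"
```

```text
t: 63.28
tool_pos: [0.7059, 0.0673, 0.1071]
ee_rot: [[-0.102, 0.995, 0.003], [0.995, 0.102, 0.0], [-0.0, 0.003, -1.0]]
force: [5.4, 0.3, -0.4]
opening: 0.0171
grip_force: 15.0
t: 64.12
tool_pos: [0.6382, -0.0067, 0.107]
ee_rot: [[-0.099, 0.995, 0.003], [0.995, 0.099, -0.004], [-0.004, 0.003, -1.0]]
force: [4.0, -3.7, -0.9]
opening: 0.0177
grip_force: 15.0
[ 58.37778878 -55.06215285] 108.39716647088935 0.8916471111854207
```

```bash
python3 -m handwheel '[[[-1,-0.04,-0.52,0,0,0,0],[-1,0.02,-0.52,0,0,0,0],[-1,0.04,-0.52,0,0,0,0],[-1,0.07,-0.52,0,0,0,0],[-1,0.12,-0.51,0,0,0,0],[-1,0.17,-0.49,0,0,0,0],[-1,0.22,-0.47,0,0,0,0],[-1,0.27,-0.45,0,0,0,0],[-1,0.31,-0.42,0,0,0,0],[-1,0,0,0,0,0,0]]]'
python3 -c "
from g import *
b=w2b(get_obs()['tool_pos'])*1000; d=b-[36,51]; print(b,np.hypot(*d),np.arctan2(d[1],d[0])-np.arctan2(-81,-66))"
```

```text
t: 64.95
tool_pos: [0.5477, 0.0115, 0.1068]
ee_rot: [[-0.104, 0.995, 0.006], [0.995, 0.104, -0.001], [-0.002, 0.005, -1.0]]
force: [7.2, -4.0, -1.5]
opening: 0.0172
grip_force: 15.0
[-29.54044246 -26.84808959] 101.76381797880461 -0.016064469785837865
```

```bash
python3 -m handwheel '[[[-1,0.08,-0.15,0,0,0,0],[-1,0,0,0,0,0,0],[-0.2,0,0,0,0,0,0],[-0.2,0,0,0,0,0,0],[-0.2,0,0,0,0,0,0],[-0.2,0,0,-0.9,0,0,0],[-0.2,0,0,-0.9,0,0,0],[-0.2,0,0,-0.9,0,0,0],[-0.2,-1,0,-0.9,0,0,0],[-0.2,-1,0,0,0,0,0]]]'|sed -n 1,2p
python3 -m handwheel '[[[-0.2,-1,0,0,0,0,0],[-0.2,-1,0,0,0,0,0],[-0.2,-1,0,0,0,0,0],[-0.2,-1,0,0,0,0,0],[-0.2,-1,0,0,0,0,0],[-0.2,-1,0,0,0,0,0],[-0.2,-1,0,0,0,0,0],[-0.2,0,0,0,0,0,0],[-0.2,0,0,0,0,0,0],[-0.2,0,0,0,0,0,0]]]'|sed -n 1,2p
cat > chk.py <<'E'
from g import *
t=cam('top'); s=cam('scene')
H=cv2.cvtColor(t['frame'],cv2.COLOR_RGB2HSV);P=cloud(t)
m=(t['frame'].max(2)<60)&(abs(P[...,2]-.1475)<.004)&(np.hypot(P[...,0]-.547,P[...,1]-.008)<.04)
if m.any(): k=w2b(P[m].mean(0))*1000; d=k-[36,51]; print("knob",m.sum(),k,np.arctan2(d[1],d[0])-np.arctan2(-81,-66))
red=((H[...,0]<8)|(H[...,0]>172))&(H[...,1]>150)&(H[...,2]>60)&(abs(P[...,2]-.1215)<.006)
print("red",cv2.minAreaRect((P[red][:,:2]*1000).astype(np.float32)))
m=(H[...,0]>20)&(H[...,0]<35)&(H[...,1]>130)&(abs(P[...,2]-.1525)<.006)
if m.any(): k=w2b(P[m].mean(0))*1000; d=k-[-58,22]; print("peg",m.sum(),k,np.arctan2(d[0],d[1]))
cv2.imwrite('pics/'+__import__('sys').argv[1],np.hstack([cv2.resize(c['frame'][a:a+130,b:b+130,::-1],(390,390)) for c,a,b in((t,150,250),(s,180,290))]))
to(b2w((-.058,.056)),.116,np.radians(90))
E
python3 chk.py o3.png
```

```text
t: 65.78
tool_pos: [0.5479, -0.0239, 0.1813]
t: 66.62
tool_pos: [0.5611, -0.1637, 0.1779]
knob 85 [-30.37226735 -29.65973605] -0.004820471701180384
red ((576.1596069335938, 52.14340591430664), (87.0048828125, 100.32823944091797), 6.523076057434082)
peg 34 [-57.16411803  56.56176991] 0.024180447202672744
rot [-0.   -0.01 -0.07] shift [12.93 -1.12  3.11]
```

View pics/o3.png

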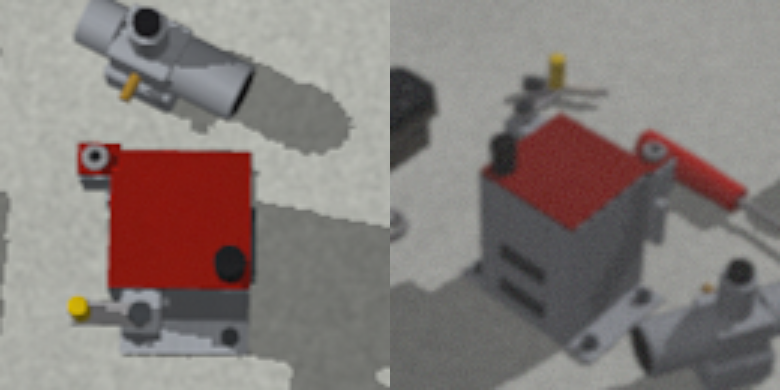

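```bash
python3 -m handwheel '[[[-0.3,1,-0.09,0,0,0,0],[-0.3,1,-0.09,0,0,0,0],[-0.3,1,-0.09,0,0,0,0],[-0.3,1,-0.09,0,0,0,0],[-0.3,1,-0.09,0,0,0,0],[-0.3,1,-0.09,0,0,0,0],[-0.3,1,-0.09,0,0,0,0],[-0.3,1,-0.09,0,0,0,0],[-0.3,1,-0.09,0,0,0,0],[-0.3,1,-0.09,0,0,0,0]]]'|head -1
python3 -m handwheel '[[[-0.3,0.95,-0.09,0,0,0,0],[-0.3,0.95,-0.09,0,0,0,0],[-0.3,0.95,-0.06,0,0,0,0],[-0.3,0,0,0,0,0,0],[-0.3,0,0,0,0,0,0],[-0.3,0,0,0,0,0,0],[-0.3,0,0,0,0,0,0],[-0.3,0,0,0,0,0,0],[-0.3,0,0,0,0,0,0],[-0.3,0,0,0,0,0,0]]]'|sed -n 1,2p
python3 -c "
from g import *
to(b2w((-.0578,.056)),.116,np.radians(90))"
```

```text
t: 67.55
t: 68.38
tool_pos: [0.5127, 0.0868, 0.1782]
rot [-0.    0.   -0.11] shift [ 0.21 -0.1   3.11]
```

```bash
python3 -m handwheel '[[[-0.3,0.2,-0.1,0.8,0,0,0],[-0.3,0,0,0.8,0,0,0],[-0.3,0,0,0.8,0,0,0],[-0.3,0,0,0.7,0,0,0],[-0.3,0,0,0,0,0,0],[-1,0,0,0,0,0,0],[-1,0,0,0,0,0,0],[-1,0,0,0,0,0,0],[-1,0,0,0,0,0,0],[-1,0,0,0,0,0,0]]]' 12
python3 -m handwheel '[[[-1,-0.05,0.42,0,0,0,0],[-1,-0.16,0.41,0,0,0,0],[-1,-0.26,0.35,0,0,0,0],[-1,-0.35,0.27,0,0,0,0],[-1,-0.4,0.18,0,0,0,0],[-1,-0.43,0.07,0,0,0,0],[-1,-0.15,0,0,0,0,0],[-1,0,0,0,0,0,0],[-1,0,0,0,0,0,0],[-1,0,0,0,0,0,0]]]'
python3 -c "
from g import *
b=w2b(get_obs()['tool_pos'])*1000; d=b-[-58,22]; print(b,np.arctan2(d[0],d[1]))"
```

```text
t: 69.22
tool_pos: [0.5115, 0.0914, 0.1172]
ee_rot: [[-0.103, 0.995, 0.003], [0.995, 0.103, 0.001], [0.0, 0.003, -1.0]]
force: [1.7, -0.2, 1.0]
opening: 0.0111
grip_force: 12.0
t: 70.05
tool_pos: [0.5489, 0.0587, 0.1167]
ee_rot: [[-0.103, 0.995, 0.003], [0.995, 0.103, -0.0], [-0.0, 0.003, -1.0]]
force: [4.7, 1.6, 0.1]
opening: 0.0112
grip_force: 12.0
[-23.02675535  19.90989605] 1.6304882697620295
```

```bash
python3 -m handwheel '[[[-1,-0.15,-0.05,0,0,0,0],[-1,-0.15,0,0,0,0,0],[-1,0,0,0,0,0,0],[-0.56,0,0,0,0,0,0],[-0.56,0,0,0,0,0,0],[-0.56,0,0,-0.8,0,0,0],[-0.56,0,0,-0.9,0,0,0],[-0.56,0,0,-0.9,0,0,0],[-0.56,0,0,-0.9,0,0,0],[-0.2,-1,0,0,0,0,0]]]'|sed -n 1,4p
for i in 1; do python3 -m handwheel '[[[-0.2,-1,0,0,0,0,0],[-0.2,-1,0,0,0,0,0],[-0.2,-1,0,0,0,0,0],[-0.2,-1,0,0,0,0,0],[-0.2,-1,0,0,0,0,0],[-0.2,-1,0,0,0,0,0],[-0.2,-1,0,0,0,0,0],[-0.2,-1,0,0,0,0,0],[-0.2,-1,0,0,0,0,0],[-0.2,-1,0,0,0,0,0]]]'|sed -n 1,2p;done
python3 chk.py o4.png
```

```text
t: 70.88
tool_pos: [0.5497, 0.0363, 0.1895]
ee_rot: [[-0.108, 0.994, 0.003], [0.994, 0.108, 0.0], [0.0, 0.003, -1.0]]
force: [0.6, 0.7, -0.8]
t: 71.72
tool_pos: [0.5682, -0.1679, 0.1855]
knob 87 [-30.13658852 -29.65105789] -0.0031285114923904622
red ((576.047119140625, 52.0930061340332), (86.90554809570312, 100.2695541381836), 6.479950428009033)
peg 36 [-24.06185172  22.65212311] 1.5515836443890119
rot [-0.04  0.02 -0.16] shift [13.33 -1.42  3.45]
```

View pics/o4.png

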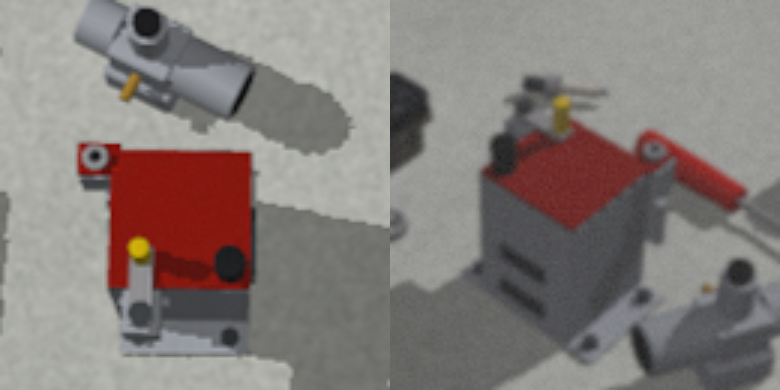

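The cover is shut (−0.003 rad) and the catch is at its stop over it (about 1.55 measured). The other things haven't moved, so I hand in.

```bash
python3 -c "
from workcell import *
print(hand_in())"
```

```text
the job is handed in; nothing more can be done
None
```

The ballast box is made up and handed in: all four bars are seated in their own compartments, the packing lies flat with its rib up, the cover is shut and the catch is turned over it. No verdict came back.

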